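# Set up finish samples in a slanted display stand

## Task

Set the three finish samples up in the slanted display stand for the client: swing the wire keeper up and forward out of the way, lay the samples flat on one another, centred on the felt, the longest at the bottom and the shortest on top, each with its foot right against the front ledge and its white label end up the slope, so that all three labels show. Then swing the keeper back down until its bar rests on the top sample; leave everything else on the desk as it stands.

Things in the scene. Friction and masses are not known exactly. Their poses are not given: they have to be found in the camera images.
- shelf: sloping shelf of the firm wooden display stand. Origin: on the grey felt at the middle of the inside foot of the dark front ledge, 32 mm above the desk. x up the slope (30 degrees above level, away from the ledge), y across, z square out of it. Felt x 0 to 171, y -22 to 22 mm, top at z 0, 4 mm proud of the board (x -8 to 178, y -55 to 55): samples overhang it sideways
- ledge_top (a point): middle of the inner top edge of the front ledge, the stop for the samples' feet (shelf x 0, z 30 mm; the ledge is 8 mm thick and 74 mm wide). Hinge ears stand beside it at shelf y 48 to 57 mm either side, x -9 to 9, up to z 29 mm. The whole stand reaches, level, from 15 mm before to 175 mm behind the shelf's origin, and 120 mm above the desk
- keeper (a joint): wire keeper, a U hinged about the line shelf x 0, z 18 mm. 0 rad: down on the bare felt; grows as it swings up and over the ledge, stop at 2.75 (open, in front). Bar centre at value q: shelf x = 46 cos(q - 0.287), z = 18 + 46 sin(q - 0.287) mm. 0.81 when the bar rests on three samples. Stiff hinge: stays where left, 1 to 2 N at the bar moves it
- keeper_bar (a point): centre of the keeper's cross bar, at the middle of its black rubber sleeve (diameter 10, 44 mm long, along shelf y), which turns freely on the wire, so fingers that pinch it need not tilt with the keeper; the bare wire arms (diameter 6) run at shelf y -44 and +44 mm
- long_mid (a point): centre (half-way up) of the long finish sample: a flat plaque 150 x 56 x 12 mm, dark wood, thin green stripe by the label; lies flat on the desk, so its centre is 6 mm up. Own x along its length towards the head end, which carries a white label band; z out of its upper face
- long_head (a point): middle of the head (white label) end face of the long sample, 75 mm along own x from its centre
- long: the long sample as a body; origin at the centre of its underside, axes as its centre
- medium_mid (a point): centre (half-way up) of the medium finish sample: a flat plaque 120 x 56 x 12 mm, glazed blue tile, thin orange stripe by the label; lies flat on the desk, so its centre is 6 mm up. Own x along its length towards the head end, which carries a white label band; z out of its upper face
- medium_head (a point): middle of the head (white label) end face of the medium sample, 60 mm along own x from its centre
- medium: the medium sample as a body; origin at the centre of its underside, axes as its centre
- short_mid (a point): centre (half-way up) of the short finish sample: a flat plaque 90 x 56 x 12 mm, terracotta, thin blue stripe by the label; lies flat on the desk, so its centre is 6 mm up. Own x along its length towards the head end, which carries a white label band; z out of its upper face
- short_head (a point): middle of the head (white label) end face of the short sample, 45 mm along own x from its centre
- short: the short sample as a body; origin at the centre of its underside, axes as its centre
- sharpener: small silver metal pencil sharpener, 16 x 26 x 15 mm, lying close beside the long sample at the start; bystander, origin at the centre of its underside
- eraser: white eraser in a blue sleeve, 21 x 52 x 12 mm (length along its own y), lying close beside the medium sample at the start; bystander, origin at the centre of its underside
- glue_stick: blue and white glue stick standing upright, diameter 24, 92 mm tall; bystander, origin at the centre of its underside
- lid_box: cream wooden box with a shut lid, 77 (own x) x 113 x 55 mm, at the front right; bystander, origin at the centre of its underside
- vase: dark ribbed vase, diameter 126, 223 mm tall, standing behind; bystander, origin at the centre of its underside

How it is judged:
At the end, for the whole second after the job is handed in: Long sample on the felt, medium on it, short on top: flat (height within 4 mm of a neat stack), foot within 6 mm of the ledge, centred within 10 mm (head end 13 mm), label end uphill, at rest; keeper bar down on the top sample (joint 0.71 to 0.92); bystanders within 20 mm of their places (x of long_mid in the frame of shelf between 0.071 and 0.081 m and y of long_mid in the frame of shelf between -0.01 and 0.01 m and z of long_mid in the frame of shelf between 0.002 and 0.01 m and x of long_head in the frame of shelf between 0.145 and 0.157 m and y of long_head in the frame of shelf between -0.013 and 0.013 m and z of long_head in the frame of shelf between 0.001 and 0.011 m and linear speed of each of long, medium, short below 0.01 m/s and x of medium_mid in the frame of shelf between 0.056 and 0.066 m and y of medium_mid in the frame of shelf between -0.01 and 0.01 m and z of medium_mid in the frame of shelf between 0.014 and 0.022 m and x of medium_head in the frame of shelf between 0.115 and 0.127 m and y of medium_head in the frame of shelf between -0.013 and 0.013 m and z of medium_head in the frame of shelf between 0.013 and 0.023 m and x of short_mid in the frame of shelf between 0.041 and 0.051 m and y of short_mid in the frame of shelf between -0.01 and 0.01 m and z of short_mid in the frame of shelf between 0.026 and 0.034 m and x of short_head in the frame of shelf between 0.085 and 0.097 m and y of short_head in the frame of shelf between -0.013 and 0.013 m and z of short_head in the frame of shelf between 0.025 and 0.035 m and value of joint keeper between 0.71 and 0.92 rad); the robot touches nothing.
It fails at once if a bystander (sharpener, eraser, glue stick, box, vase) is pushed more than 20 mm from its place (distance of any of sharpener, eraser, glue_stick, lid_box, vase from where it was at the start of the episode above 0.02 m).
It fails at once if the glue stick or the vase is tipped (angle between any of glue_stick, vase's own z axis and vertical above 0.5 rad).
It also fails if it takes over 72 s, if anything falls off the work surface, if the arm or the gripper's body presses on something with over 40 N, if the wrist force passes 120 N, or if a joint passes its speed limit or range.

## Robot

A 6-joint arm with a two-finger parallel gripper is mounted at the origin on the work surface; the furniture and walls round the work are solid. World frame = base frame: x ahead of the robot, y to its left, z up, the work surface at z = 0. Lengths are in m, angles in rad, forces in N, time in s.
With the tool pointing down it reaches from about 0.25 to 0.725 m from the base axis. Payload 4 kg.
Tool frame: the origin (TCP) lies on the centre line of the jaws, within the pads' length; the fingertips stand 22 mm ahead of it and the grasp point (between the pads) lies 3 mm ahead of it; z points along the fingers, y is the line along which they close (so a half turn about z gives the same grasp; the last joint's range is limited). The gripper opens to 85 mm and grips with 20 to 120 N. Pads are 22 mm wide; open, the fingers measure 114 mm over their backs; the gripper's body (76 mm by 85 mm) begins 54 mm behind the grasp point. The pads swing forward as they close: fully open they stand 13 mm farther back than shut.
Start: joints at [-1.256, 0.241, 0.005, 1.335, 0, 1.571], TCP at [0.155, -0.475, 0.253] pointing down, gripper open.
Joint ranges: [-2.72, 2.72], [-1.05, 1.87], [-1.09, 1.28], [-1.99, 2.15], [-1.42, 1.44], [-3.14, 3.14]. Speed limits (rad/s): [2.79, 2.79, 3.14, 3.14, 3.14, 3.14].

## Interface

Orientations are given as a unit quaternion [x, y, z, w].
In Python, from workcell import bot gives the robot as it stands.
- The arm moves only by the shell command python3 -m inch 'ROWS'. ROWS is JSON, one flat list of numbers, 7 for each row, row after row: the shift along the world's x, y, z in mm, then the turn, a rotation vector about the world's x, y, z in rad, then the opening in per cent of the stroke, from 0 (shut) to 100 (fully open). A call has 1 to 8 rows; each row is the pose to reach, as a shift and turn from the pose commanded when the call began; what a row does not reach only later rows make up. A row lasts 1/12 s, in which the tool goes at most 41.7 mm and 7.16 degrees, less where a joint would pass 70% of its speed; a pose out of reach is approached as far as the arm can. A call with a gripper value outside its range is refused whole. The fingers move at their own pace and stop on an object; the grip force is fixed at half the most. Time passes only in rows, so rows that repeat a pose let the fingers close. It gives the time, the measured TCP pose, the force, the opening and the grip force at its end, in the units of the state.
- bot.get_obs(): the state, without advancing time (a new reading comes with each control period).
- bot.camera(name): name is "scene" or "top" or "wrist"; returns the picture (384x512x3 uint8, blue, green, red); there is no depth.
- bot.camera_info(name): a dict with "intrinsics" (3x3 intrinsics, pixels), "camera_from_world" (4x4, takes a point from world to camera coordinates); the wrist camera has in their place "hand_eye" (4x4, takes a point from camera to tool coordinates, whose origin is the TCP and whose axes are the flange's). Camera axes: x right, y down, z forward; pixel columns grow to the right and rows downward; lengths in m; the calibration is good to about 2 mm. A picture is of the moment at which its call begins: read the wrist's pose just before it. camera_info takes no time and is no camera call.
- bot.job_done(): hands the job in; it is judged then, once.
Trained networks look in the newest picture that a camera, given by its name, has taken for a name from the list of things; names that differ only in an ending like _2 or _b are one class to them, and where a whole thing is asked for, a point or a joint stands for the part that bears it (a point fixed in the world has none). Each returns a list of dicts, best first, with "confidence" (0 to 1); they miss things now and then, are a little off and sometimes report something else, mostly with a low value. They report only what shows in the picture. A call takes as long as a camera call.
- bot.silhouettes(camera, target): "mask" (384x512 bool, what is visible of it) and "uv" ([column, row] in pixels, amid what is visible of it).
- bot.spot_point(camera, target): "uv" ([column, row] in pixels: a listed point, or the origin of a listed thing).
The state is a dict: "clock": time; "joint_pos": joint angles; "joint_vel": joint speeds; "tau": joint torques, N m; "eef_pos": TCP position; "tool_rot": TCP orientation; "ft_force": force on the tool from outside, world axes, zero at the start; "ft_torque": the same for the moment, N m; "grip_width": finger opening in m; "grasp_force": force on a finger pad.
Only numpy, scipy, OpenCV 4.12 (cv2) and the standard library are available. Lean on these libraries where they do the work, as an engineer would, in place of code of your own. Each camera call takes 0.05 s, during which the arm holds its last target. There are 200 camera calls.

## Working session

There is one attempt and no reset: what is moved stays moved. The work goes in short steps, Python scripts to look and compute and a shell command to move; the robot and the scene stay as the last step left them, time stands still between calls to the robot, and variables do not carry over. Pictures are saved under pics/ and viewed, at most 10 in all, crops included, and the job is handed in when it is done.

```bash
mkdir -p pics; ls; cat > h.py <<'E'
import numpy as np, cv2
from workcell import bot
from scipy.spatial.transform import Rotation as R
def ray(cam,uv):
    i=bot.camera_info(cam);K=np.array(i["intrinsics"])
    d=np.linalg.inv(K)@[uv[0],uv[1],1]
    if cam=="wrist":
        o=bot.get_obs();T=np.eye(4);T[:3,:3]=R.from_quat(o["tool_rot"]).as_matrix();T[:3,3]=o["eef_pos"]
        M=T@np.array(i["hand_eye"])
    else: M=np.linalg.inv(np.array(i["camera_from_world"]))
    return M[:3,3],M[:3,:3]@d
def at_z(cam,uv,z):
    c,d=ray(cam,uv);return c+d*(z-c[2])/d[2]
def proj(cam,p):
    i=bot.camera_info(cam);q=np.array(i["camera_from_world"])@np.append(p,1);q=np.array(i["intrinsics"])@q[:3];return q[:2]/q[2]
def tri(a,ua,b,ub):
    (c1,d1),(c2,d2)=ray(a,ua),ray(b,ub)
    A=np.stack([d1,-d2],1);s=np.linalg.lstsq(A,c2-c1,rcond=None)[0]
    p,q=c1+d1*s[0],c2+d2*s[1];return (p+q)/2,np.linalg.norm(p-q)
E
python3 - <<'E'
from h import *
print(bot.get_obs())
ims={c:bot.camera(c) for c in("scene","top")}
cv2.imwrite("pics/scene.png",ims["scene"]);cv2.imwrite("pics/top.png",ims["top"])
zs=dict(long_mid=.006,long_head=.006,medium_mid=.006,medium_head=.006,short_mid=.006,short_head=.006,long=0,medium=0,short=0,sharpener=0,eraser=0,glue_stick=0,lid_box=0,vase=0,shelf=.032,ledge_top=.058,keeper_bar=.06)
for n,z in zs.items():
    r={}
    for c in("scene","top"):
        l=bot.spot_point(c,n)
        if l: r[c]=l[0]["uv"];print(n,c,np.round(l[0]["uv"],1),round(l[0]["confidence"],2),np.round(at_z(c,l[0]["uv"],z),4))
    if len(r)==2: p,e=tri("scene",r["scene"],"top",r["top"]);print("   tri",np.round(p,4),round(e,4))
E
```

```text
pics
{'clock': 0.0, 'joint_pos': array([-1.25599727e+00,  2.41415684e-01,  3.74574696e-03,  1.33521206e+00,
        2.22717425e-05,  1.57081754e+00]), 'joint_vel': array([-4.94813833e-05,  1.12976031e-03,  3.84346397e-04, -8.50630099e-04,
        5.27020491e-04,  6.86839078e-04]), 'tau': array([-1.11303339e-04, -3.72320402e+01,  2.52406222e+01,  1.70366128e-02,
       -3.53513792e-05,  4.60452540e-06]), 'eef_pos': array([ 0.15463879, -0.47487497,  0.25241978]), 'tool_rot': array([ 9.87639375e-01,  1.56739843e-01, -1.52477638e-04, -1.03168818e-03]), 'ft_force': array([-0.5863349 ,  0.51538677,  0.76271102]), 'ft_torque': array([ 0.03621211,  0.03149552, -0.00912691]), 'grasp_force': 0.0, 'grip_width': 0.08538330435442033}
long_mid scene [309.7 263.3] 0.68 [ 0.5405 -0.3512  0.006 ]
long_mid top [364. 201.] 0.74 [ 0.5452 -0.3512  0.006 ]
   tri [ 0.5435 -0.3505  0.0048] 0.0041
long_head scene [306.1 245.7] 0.58 [ 0.5761 -0.2808  0.006 ]
long_head top [337.1 189.4] 0.81 [ 0.5797 -0.2718  0.006 ]
   tri [ 5.808e-01 -2.736e-01 -3.000e-04] 0.001
medium_mid scene [194.7 184.3] 0.76 [0.4169 0
[... 1473 characters left out ...]
[ 0.5843  0.1294 -0.0743] 0.4411
lid_box scene [234.6 280.7] 0.83 [ 0.3372 -0.315   0.    ]
lid_box top [353.7 277. ] 0.89 [ 0.3235 -0.3161  0.    ]
   tri [ 0.3298 -0.3172  0.0045] 0.0122
vase top [339.  188.8] 0.64 [ 0.5821 -0.279   0.    ]
shelf scene [255.9 197.8] 0.66 [ 0.5558 -0.0011  0.032 ]
shelf top [241.1 197.3] 0.91 [0.5544 0.0116 0.032 ]
   tri [0.5579 0.0104 0.0256] 0.0065
ledge_top scene [252.9 194.3] 0.83 [ 0.5364 -0.0174  0.058 ]
ledge_top top [245.7 203.6] 0.91 [ 0.5348 -0.0019  0.058 ]
   tri [ 0.5389 -0.0034  0.0505] 0.008
keeper_bar scene [257.5 185.1] 0.57 [0.5794 0.0332 0.06  ]
keeper_bar top [243.6 187.9] 0.44 [0.5785 0.004  0.06  ]
   tri [0.5719 0.006  0.0744] 0.0112
```

View pics/scene.png

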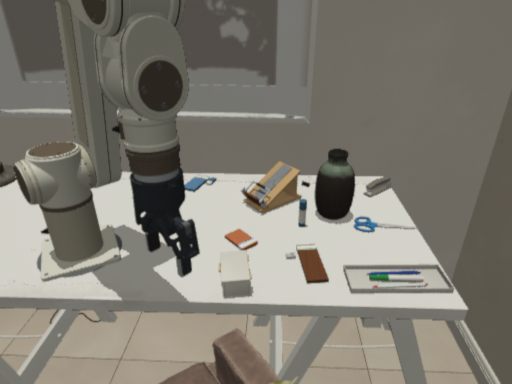

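View pics/top.png

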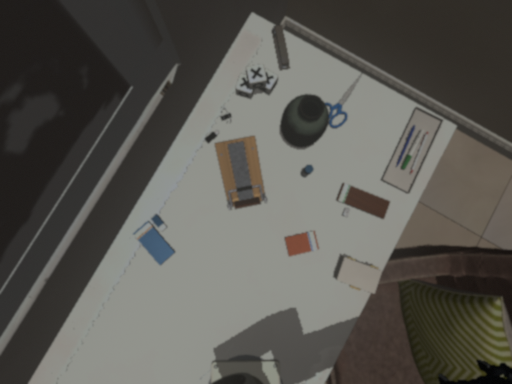

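The scene picture shows the stand at about (272,190), the keeper down, and the glue stick just right of it at (302,212). The short sample is at (241,239), the long at (312,264) and the medium at (196,184). The top picture agrees: stand (240,172) with its ledge end at (246,203) facing the robot, short (301,243), long (367,201), medium (155,243). I'll move towards the short sample and look closely with the wrist camera.

```bash
python3 -m inch '[138,152,50,0,0,0.628,100,138,152,50,0,0,0.628,100,138,152,50,0,0,0.628,100,138,152,50,0,0,0.628,100,138,152,50,0,0,0.628,100,138,152,50,0,0,0.628,100,138,152,50,0,0,0.628,100]'
python3 -m inch '[138,152,50,0,0,0.628,100,138,152,50,0,0,0.628,100,138,152,50,0,0,0.628,100,138,152,50,0,0,0.628,100,138,152,50,0,0,0.628,100,138,152,50,0,0,0.628,100,138,152,50,0,0,0.628,100,138,152,50,0,0,0.628,100]'
python3 - <<'E'
from h import *
im=bot.camera("wrist");cv2.imwrite("pics/w1.png",im)
i=bot.camera_info("wrist");print(np.round(i["hand_eye"],3),i["intrinsics"])
o=bot.get_obs();print(o["eef_pos"],o["tool_rot"],o["joint_pos"])
zs=dict(short_mid=.006,short_head=.006,shelf=.032,ledge_top=.058,keeper_bar=.064,glue_stick=0,long_mid=.006,long_head=.006,vase=0)
for n,z in zs.items():
    for l in bot.spot_point("wrist",n)[:2]: print(n,np.round(l["uv"],1),round(l["confidence"],2),np.round(at_z("wrist",l["uv"],z),4))
E
```

```text
clock: 2.38
eef_pos: [0.2945, -0.3222, 0.3042]
tool_rot: [0.89, 0.456, 0.0, 0.001]
ft_force: [-0.2, 0.2, 0.8]
grip_width: 0.0855
grasp_force: 0.0
clock: 3.05
eef_pos: [0.4302, -0.1724, 0.3525]
tool_rot: [0.708, 0.706, -0.001, -0.001]
ft_force: [-0.7, 0.6, 0.1]
grip_width: 0.0853
grasp_force: 0.0
[[-0.001 -0.946 -0.324  0.084]
 [ 1.    -0.001 -0.    -0.001]
 [-0.    -0.324  0.946 -0.121]
 [ 0.     0.     0.     1.   ]] [[264.90374692   0.         257.86337277]
 [  0.         264.90374692 193.45612565]
 [  0.           0.           1.        ]]
[ 0.42978592 -0.17276573  0.35251384] [ 7.08289896e-01  7.05921048e-01 -6.77067095e-04 -6.62043321e-04] [-3.81773894e-01  1.47416877e-01  1.44258086e-01  1.56938828e+00
 -7.22348779e-04  1.19237313e+00]
short_mid [255.7 145.6] 0.79 [ 0.4244 -0.1609  0.006 ]
short_head [261.3 171.4] 0.96 [ 0.4343 -0.2075  0.006 ]
shelf [337.6  38.7] 0.87 [ 0.5464 -0.0011  0.032 ]
ledge_top [331.1  39.4] 0.63 [ 0.5308 -0.0069  0.058 ]
keeper_bar [370.5  25.9] 0.8 [0.5812 0.008  0.064 ]
glue_stick [373.2 153.7] 0.83 [ 0.6368 -0.1765  0.    ]
long_mid [319.3 239. ] 0.72 [ 0.551  -0.3452  0.006 ]
long_head [334.3 208.1] 0.91 [ 0.575 -0.279  0.006]
long_head [336.   40.4] 0.16 [0.5519 0.003  0.006 ]
vase [442.4 141.8] 0.73 [ 0.7572 -0.1547  0.    ]
```

View pics/w1.png

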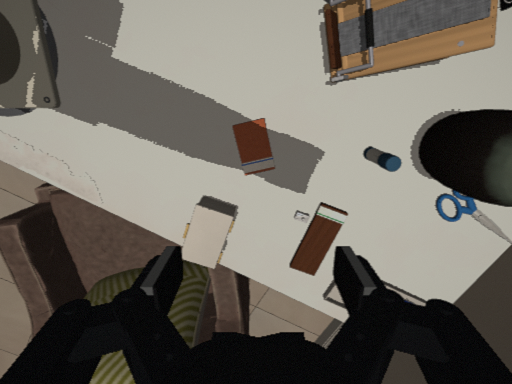

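The wrist picture shows the short sample at (253,146) with its label end at (261,165), and the long sample at (319,239) with its label at (334,208) and the sharpener at (301,215). The glue stick is at (382,158), the stand at upper right with the keeper bar at (370,28), and the box at (210,232). Next I'll move over the stand and look straight at it.

```bash
python3 -m inch '[90,150,30,0,0,0,35,90,150,30,0,0,0,35,90,150,30,0,0,0,35,90,150,30,0,0,0,35,90,150,30,0,0,0,35,90,150,30,0,0,0,35,90,150,30,0,0,0,35]'
python3 - <<'E'
from h import *
im=bot.camera("wrist");cv2.imwrite("pics/w2.png",cv2.resize(im[0:300,180:],None,fx=2.2,fy=2,interpolation=cv2.INTER_CUBIC))
o=bot.get_obs();print(o["eef_pos"],o["tool_rot"])
zs=dict(shelf=.032,ledge_top=.058,keeper_bar=.0583,glue_stick=0,short_mid=.006,short_head=.006,long_mid=.006,long_head=.006,medium_mid=.006,medium_head=.006)
for n,z in zs.items():
    for l in bot.spot_point("wrist",n)[:2]: print(n,np.round(l["uv"],1),round(l["confidence"],2),np.round(at_z("wrist",l["uv"],z),4))
E
```

```text
clock: 4.13
eef_pos: [0.5208, -0.0211, 0.3829]
tool_rot: [0.707, 0.708, -0.001, -0.0]
ft_force: [-0.3, 0.2, 0.1]
grip_width: 0.0299
grasp_force: 0.0
[ 0.52036686 -0.02191622  0.38296795] [ 7.07110285e-01  7.07102998e-01 -6.06516691e-04 -1.63786030e-04]
shelf [271.3 139.7] 0.93 [ 0.5427 -0.0009  0.032 ]
ledge_top [262.2 145. ] 0.94 [ 0.5263 -0.0065  0.058 ]
keeper_bar [293.1 140.3] 0.66 [0.5779 0.0011 0.0583]
keeper_bar [212.2 217.3] 0.45 [ 0.4349 -0.1384  0.0583]
glue_stick [310.4 225.5] 0.79 [ 0.6291 -0.1838  0.    ]
glue_stick [212.8 217.7] 0.27 [ 0.4252 -0.1653  0.    ]
short_mid [209.4 219.9] 0.89 [ 0.4192 -0.1675  0.006 ]
short_head [217.1 242.4] 0.57 [ 0.4324 -0.2197  0.006 ]
short_head [254.  271.3] 0.54 [ 0.5103 -0.2921  0.006 ]
long_mid [269.6 291.2] 0.88 [ 0.5456 -0.3453  0.006 ]
long_head [283.5 267.5] 0.98 [ 0.5756 -0.282   0.006 ]
long_head [210.8 216.3] 0.73 [ 0.423 -0.159  0.006]
medium_mid [268.5 293. ] 0.32 [ 0.5435 -0.3498  0.006 ]
```

View pics/w2.png

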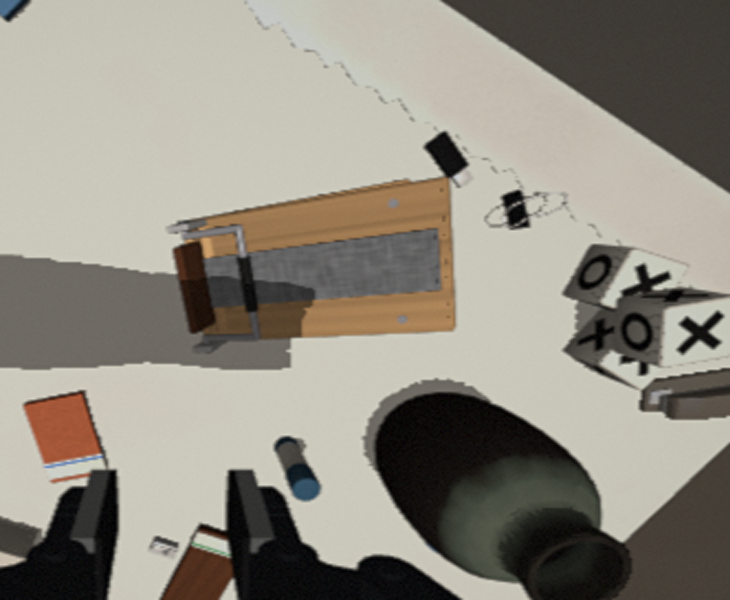

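The stand shows clearly. Its felt end corners are at (438,229) and (442,291) in the enlarged crop, the board back corners at (450,178) and (454,330), the keeper bar corners at (240,228) and (257,337), and the sleeve at (248,284). I'll fit the stand pose to these.

```bash
cat >> h.py <<'E'
def shelfT(x,y,yaw):
    T=np.eye(4);T[:3,:3]=(R.from_euler('z',yaw)*R.from_euler('y',-np.pi/6)).as_matrix();T[:3,3]=[x,y,.032];return T
E
python3 - <<'E'
from h import *
from scipy.optimize import least_squares
P=np.array([[171,22,0],[171,-22,0],[178,55,-4],[178,-55,-4],[44,44,5],[44,-44,5],[44,0,5],[0,0,0],[0,0,30]])/1e3
U=np.array([[438,229],[442,291],[450,178],[454,330],[240,228],[257,337],[248,284]])/[2.2,2]+[180,0]
U=np.vstack([U,[271.3,139.7],[262.2,145]])
o=bot.get_obs();i=bot.camera_info("wrist");K=np.array(i["intrinsics"])
T=np.eye(4);T[:3,:3]=R.from_quat(o["tool_rot"]).as_matrix();T[:3,3]=o["eef_pos"];C=np.linalg.inv(T@np.array(i["hand_eye"]))
def f(v):
    S=shelfT(*v);W=P@S[:3,:3].T+S[:3,3];c=W@C[:3,:3].T+C[:3,3];q=c@K.T;return (q[:,:2]/q[:,2:]-U).ravel()
s=least_squares(f,[.55,0,.1],loss='soft_l1');print(s.x,np.round(s.fun.reshape(-1,2),1))
S=shelfT(*s.x)
for p in ([44,0,5],[-36,0,47],[0,0,30]):print(p,S[:3,:3]@(np.array(p)/1e3)+S[:3,3])
E
```

```text
[ 0.54583824 -0.00390452  0.18817658] [[-1.9  0.1]
 [-2.3  0.1]
 [-2.4 -0.4]
 [-1.4  1.4]
 [ 1.4 -1.2]
 [ 1.3 -3.1]
 [ 1.7 -2.1]
 [ 1.2  2.1]
 [ 2.4  0.7]]
[44, 0, 5] [0.58081482 0.00275606 0.05833013]
[-36, 0, 47] [ 0.49212654 -0.01413282  0.05470319]
[0, 0, 30] [ 0.53110303 -0.00671054  0.05798076]
```

```bash
cat >> h.py <<'E'
SX=[.54584,-.0039,.18818]
def delta(pos,Rm=None):
    o=bot.get_obs();print("shift mm",np.round((np.array(pos)-o["eef_pos"])*1e3,1),end=' ')
    if Rm is not None: print("rotvec",np.round((R.from_matrix(Rm)*R.from_quat(o["tool_rot"]).inv()).as_rotvec(),3),end='')
    print()
def sh(p,v=None):
    S=shelfT(*(v or SX));return S[:3,:3]@(np.array(p)/1e3)+S[:3,3]
def Rpinch(v=None):
    S=shelfT(*(v or SX))[:3,:3];return np.stack([S[:,1],S[:,0],-S[:,2]],1)
E
python3 - <<'E'
from h import *
delta(sh([70,-15,200]),Rpinch())
E
```

```text
shift mm [ -10.7   -4.2 -143.2] rotvec [ 0.049 -0.522  0.185]
```

```bash
python3 -m inch '[-11,-4,-143,0.049,-0.522,0.185,35,-11,-4,-143,0.049,-0.522,0.185,35,-11,-4,-143,0.049,-0.522,0.185,35,-11,-4,-143,0.049,-0.522,0.185,35,-11,-4,-143,0.049,-0.522,0.185,35,-11,-4,-143,0.049,-0.522,0.185,35,-11,-4,-143,0.049,-0.522,0.185,35,-11,-4,-143,0.049,-0.522,0.185,35]'
python3 - <<'E'
from h import *
im=bot.camera("wrist");print(bot.get_obs()["joint_pos"])
for n in("shelf","ledge_top","keeper_bar"):
    for l in bot.spot_point("wrist",n)[:1]: print(n,np.round(l["uv"],1),round(l["confidence"],2))
cv2.imwrite("pics/w3.png",cv2.resize(im[0:300,110:510],None,fx=2,fy=2,interpolation=cv2.INTER_CUBIC))
E
```

```text
clock: 5.35
eef_pos: [0.508, -0.0257, 0.2394]
tool_rot: [0.616, 0.744, 0.198, 0.164]
ft_force: [0.9, 0.2, 1.4]
grip_width: 0.0298
grasp_force: 0.0
[-0.13842551 -0.06264852 -0.4991478   0.63227733  0.16037106  1.28527939]
shelf [204.4 159.9] 0.59
ledge_top [196.2 170.5] 0.78
keeper_bar [243.4 161.9] 0.61
```

View pics/w3.png

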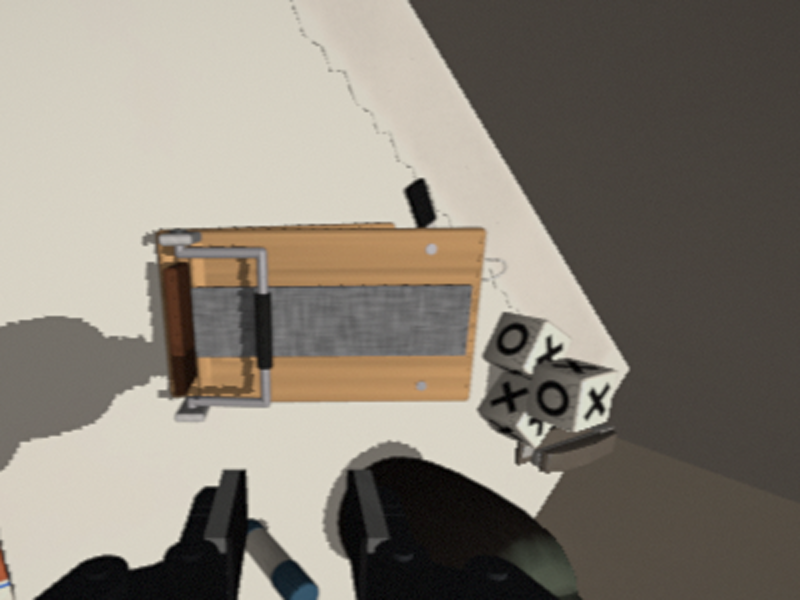

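The view is now square to the slope. Felt corners are at (193,287), (195,355), (473,285) and (467,357), board back corners at (487,229) and (470,402), and the sleeve at (264,331) with the arms at rows 254 and 401.

```bash
python3 - <<'E'
from h import *
from scipy.optimize import least_squares
P=np.array([[171,22,0],[171,-22,0],[0,22,0],[0,-22,0],[178,55,-4],[178,-55,-4],[44,44,5],[44,-44,5],[44,0,5]])/1e3
U=np.array([[473,285],[467,357],[193,287],[195,355],[487,229],[470,402],[264,254],[264,401],[264,331]])/2+[110,0]
o=bot.get_obs();i=bot.camera_info("wrist");K=np.array(i["intrinsics"])
T=np.eye(4);T[:3,:3]=R.from_quat(o["tool_rot"]).as_matrix();T[:3,3]=o["eef_pos"];C=np.linalg.inv(T@np.array(i["hand_eye"]))
def f(v):
    S=shelfT(*v[:3]);S[2,3]+=v[3] if len(v)>3 else 0
    W=P@S[:3,:3].T+S[:3,3];c=W@C[:3,:3].T+C[:3,3];q=c@K.T;return (q[:,:2]/q[:,2:]-U).ravel()
for x0 in ([.55,0,.1],[.55,0,.1,0]):
    s=least_squares(f,x0,loss='soft_l1');print(s.x);print(np.round(s.fun.reshape(-1,2),1).tolist())
v=list(least_squares(f,[.55,0,.1],loss='soft_l1').x)
delta(sh([44,0,60],v),Rpinch(v));delta(sh([44,0,25],v),Rpinch(v))
E
```

```text
[ 0.5601518  -0.00425063  0.19612551]
[[-1.5, 1.1], [-2.0, -0.7], [0.3, 0.9], [1.7, 1.2], [-1.0, 1.1], [-1.6, -0.5], [-0.2, -0.7], [1.5, -4.7], [0.7, -2.9]]
[ 0.55657238 -0.00424941  0.20003151  0.0055197 ]
[[0.0, 0.8], [-0.5, -0.3], [-1.0, 1.2], [0.6, 2.0], [0.7, 0.3], [-0.1, 0.3], [-0.9, -0.9], [1.1, -3.6], [0.1, -2.4]]
shift mm [  54.8   23.  -137.9] rotvec [0.001 0.005 0.007]
shift mm [  72.    26.4 -168.2] rotvec [0.001 0.005 0.007]
```

```bash
cat > fit.py <<'E'
from h import *
from scipy.optimize import least_squares
P2=np.array([[171,22,0],[171,-22,0],[178,55,-4],[178,-55,-4],[44,44,5],[44,-44,5],[44,0,5]])/1e3
U2=np.array([[438,229],[442,291],[450,178],[454,330],[240,228],[257,337],[248,284]])/[2.2,2]+[180,0]
P3=np.array([[171,22,0],[171,-22,0],[0,22,0],[0,-22,0],[178,55,-4],[178,-55,-4],[44,44,5],[44,-44,5],[44,0,5]])/1e3
U3=np.array([[473,285],[467,357],[193,287],[195,355],[487,229],[470,402],[264,254],[264,401],[264,331]])/2+[110,0]
i=bot.camera_info("wrist");K=np.array(i["intrinsics"]);H=np.array(i["hand_eye"])
def tw(p,q):
    T=np.eye(4);T[:3,:3]=R.from_quat(q).as_matrix();T[:3,3]=p;return T
A2=tw([.52037,-.02192,.38297],[.70711,.70710,-.00061,-.00016])
o=bot.get_obs();A3=tw(o["eef_pos"],o["tool_rot"])
def f(v):
    S=shelfT(*v[:3])
    D=np.eye(4);D[:3,:3]=R.from_rotvec(v[6:9]).as_matrix();D[:3,3]=v[3:6]
    r=[]
    for P,U,A in((P2,U2,A2),(P3,U3,A3)):
        C=np.linalg.inv(A@H@D);W=P@S[:3,:3].T+S[:3,3];c=W@C[:3,:3].T+C[:3,3];q=c@K.T;r.append((q[:,:2]/q[:,2:]-U).ravel())
    return np.concatenate(r+[np.array(v[3:6])/.002,np.array(v[6:9])/.01])
s=least_squares(f,[.55,0,.19]+[0]*6,loss='soft_l1');print(np.round(s.x,4));print(np.round(s.fun[:-6].reshape(-1,2),1).tolist())
v=list(s.x[:3])
delta(sh([44,0,60],v),Rpinch(v))
cs={}
for c in("top","scene"):
    bot.camera(c)
    for n,p in(("shelf",[0,0,0]),("ledge_top",[0,0,30]),("keeper_bar",[44,0,5])):
        l=bot.spot_point(c,n)
        if l:print(c,n,np.round(l[0]["uv"],1),np.round(proj(c,sh(p,v)),1))
E
python3 fit.py
```

```text
[ 0.5419  0.0134  0.1483 -0.0207 -0.0022 -0.0015  0.0433  0.0196  0.0498]
[[0.4, 0.3], [0.4, -0.1], [-0.6, 0.2], [1.5, 1.1], [3.7, 0.6], [3.7, -1.4], [4.0, -0.4], [-0.8, 0.2], [-0.7, -0.5], [-1.7, 0.6], [-0.6, 2.4], [-1.0, 0.1], [0.1, 0.9], [-1.0, -2.1], [0.7, -3.0], [-0.1, -3.0]]
shift mm [  36.7   40.2 -137.9] rotvec [ 0.001  0.005 -0.041]
top shelf [242.8 197. ] [240.5 201.7]
top ledge_top [248.  204.9] [241.  206.4]
top keeper_bar [245.  188.4] [238.4 188.4]
scene shelf [255.8 199.5] [250.4 196.9]
scene ledge_top [252.3 195. ] [246.7 191.4]
scene keeper_bar [261.5 186. ] [258.8 187.3]
```

```bash
cat > fit2.py <<'E'
import re
src=open('fit.py').read().split("s=least_squares")[0];exec(src)
def f(v,split=False):
    S=shelfT(*v[:3]);q=v[3];b=np.array([.046*np.cos(q-.287),0,.018+.046*np.sin(q-.287)])
    r=[]
    for P,U,A in((P2,U2,A2),(P3,U3,A3)):
        P=P.copy();k=P[:,2]==.005;P[k,0]=b[0];P[k,2]=b[2]
        C=np.linalg.inv(A@H);W=P@S[:3,:3].T+S[:3,3];W[:,2]+=v[4];c=W@C[:3,:3].T+C[:3,3];p=c@K.T;r.append((p[:,:2]/p[:,2:]-U).ravel())
    return np.concatenate(r+[[v[4]/.003]])
s=least_squares(f,[.55,0,.19,.2,0],loss='soft_l1');print(np.round(s.x,4));print(np.round(s.fun[:-1].reshape(-1,2),1).tolist())
v=list(s.x[:3]);q=s.x[3]
bp=[46*np.cos(q-.287),0,18+46*np.sin(q-.287)];print(bp,sh(bp,v))
delta(sh([bp[0],0,60],v),Rpinch(v))
for c in("top","scene"):
    for n,p in(("shelf",[0,0,0]),("ledge_top",[0,0,30]),("keeper_bar",bp)): print(c,n,np.round(proj(c,sh(p,v)),1))
E
python3 fit2.py
```

```text
[ 0.5499 -0.0025  0.19    0.4389  0.0024]
[[2.2, -1.1], [1.6, -0.8], [1.8, -1.9], [2.6, 0.6], [0.2, -0.7], [0.6, -0.4], [0.8, -0.4], [-0.4, 0.8], [-1.2, -0.0], [-2.4, -0.1], [-1.0, 1.1], [0.4, 0.0], [-0.9, 0.8], [-1.9, -0.6], [-0.2, 1.5], [-1.0, 0.4]]
[np.float64(45.470044145878376), 0, np.float64(24.96240514275575)] [0.57626761 0.00258301 0.0763531 ]
shift mm [  49.1   24.7 -133.6] rotvec [ 0.001 -0.     0.001]
top shelf [246.  198.9]
top ledge_top [246.9 203.5]
top keeper_bar [244.  188.1]
scene shelf [254.5 198.3]
scene ledge_top [251.  192.9]
scene keeper_bar [260.8 184.6]
```

```bash
sed -i 's/^SX=.*/SX=[.5505,-.0028,.19]/' h.py; python3 -c "
from h import *
delta(sh([45,0,75]),Rpinch())"
```

```text
shift mm [  42.    22.9 -120.9] rotvec [ 0.001 -0.     0.001]
```

```bash
python3 -m inch '[42,23,-121,0,0,0,35,42,23,-121,0,0,0,35,42,23,-121,0,0,0,35,42,23,-121,0,0,0,35,42,23,-121,0,0,0,35]'
python3 - <<'E'
from h import *
im=bot.camera("wrist");o=bot.get_obs()
S=shelfT(*SX);Si=np.linalg.inv(S)
for n,z in(("shelf",0),("ledge_top",30),("keeper_bar",25)):
    for l in bot.spot_point("wrist",n)[:1]:
        c,d=ray("wrist",l["uv"]);c=Si[:3,:3]@c+Si[:3,3];d=Si[:3,:3]@d;p=c+d*(z/1e3-c[2])/d[2]
        print(n,np.round(l["uv"],1),round(l["confidence"],2),"in shelf",np.round(p*1e3,1))
print("tcp in shelf",(Si@np.append(o["eef_pos"],1))[:3]*1e3)
cv2.imwrite("pics/w4.png",cv2.resize(im,(768,576),interpolation=cv2.INTER_CUBIC))
E
```

```text
clock: 6.37
eef_pos: [0.5493, -0.0018, 0.1151]
tool_rot: [0.616, 0.746, 0.197, 0.161]
ft_force: [-0.1, 0.3, 0.1]
grip_width: 0.0296
grasp_force: 0.0
shelf [202.6 216.5] 0.95 in shelf [ 0.7 -4.   0. ]
ledge_top [193.7 234.4] 0.73 in shelf [ 1.5 -5.1 30. ]
keeper_bar [264.1 227.2] 0.88 in shelf [52.  -2.5 25. ]
tcp in shelf [43.75858311  0.41963558 74.3627651 ]
```

View pics/w4.png

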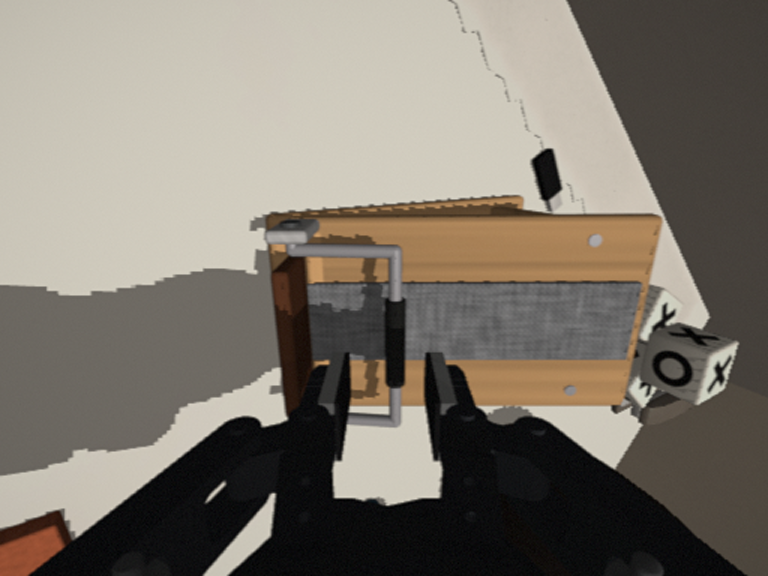

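The bar lies between the fingers: the sleeve centre is at (395,343) and the fingers are at columns 346 and 428. Felt corners are at (308,283), (310,359), (641,282) and (631,360). I'll refit with this nearer view and then descend.

```bash
cat > fit3.py <<'E'
src=open('fit.py').read().split("o=bot.get_obs()")[0];exec(src)
A3=tw([.508,-.0257,.2394],[.616,.744,.198,.164]);o=bot.get_obs();A4=tw(o["eef_pos"],o["tool_rot"])
P4=P3;U4=np.array([[641,282],[631,360],[308,283],[310,359],[660,215],[627,405],[395,251],[395,421],[395,343]])/1.5
def f(v,views=((P2,U2,A2),(P3,U3,A3),(P4,U4,A4))):
    S=shelfT(*v[:3]);q=v[3];b=np.array([.046*np.cos(q-.287),0,.018+.046*np.sin(q-.287)])
    r=[]
    for P,U,A in views:
        P=P.copy();k=P[:,2]==.005;P[k,0]=b[0];P[k,2]=b[2]
        C=np.linalg.inv(A@H);W=P@S[:3,:3].T+S[:3,3];W[:,2]+=v[4];c=W@C[:3,:3].T+C[:3,3];p=c@K.T;r.append((p[:,:2]/p[:,2:]-U).ravel())
    return np.concatenate(r+[[v[4]/.003]])
for vs in (((P4,U4,A4),),((P3,U3,A3),(P4,U4,A4)),((P2,U2,A2),(P3,U3,A3),(P4,U4,A4))):
    s=least_squares(f,[.55,0,.19,.4,0],loss='soft_l1',kwargs=dict(views=vs));print(np.round(s.x,4),np.round(s.fun[-19:-1].reshape(-1,2),1).tolist())
    v=list(s.x[:3]);q=s.x[3];bp=[46*np.cos(q-.287),0,18+46*np.sin(q-.287)];print(bp,sh(bp,v))
    S=shelfT(*v);print("tcp in shelf",(np.linalg.inv(S)@np.append(o["eef_pos"],1))[:3]*1e3)
E
python3 fit3.py
```

```text
[ 0.5528 -0.0034  0.1916  0.4156  0.0085] [[-0.1, -0.3], [-4.6, -1.1], [-2.2, -0.1], [0.3, 0.5], [2.7, 0.1], [-3.8, 0.2], [0.8, 0.2], [0.2, 0.2], [0.5, -0.1]]
[np.float64(45.62038148696635), 0, np.float64(23.89752430971313)] [0.57980737 0.00180784 0.07550605]
tcp in shelf [46.0051019   0.41897342 78.08481936]
[ 0.5512 -0.0028  0.1914  0.4221  0.0086] [[-0.8, -1.1], [-5.3, -1.6], [-4.0, -0.9], [-1.5, 0.0], [2.1, -1.0], [-4.5, -0.1], [-1.1, -0.8], [-1.5, 0.2], [-1.3, -0.5]]
[np.float64(45.58084576072021), 0, np.float64(24.19568396042234)] [0.57802969 0.00238424 0.0757445 ]
tcp in shelf [47.26268763 -0.48965677 77.3587519 ]
[ 0.5477 -0.0029  0.1911  0.3996  0.009 ] [[-2.6, -1.0], [-7.1, -0.9], [-8.4, -0.9], [-5.5, 0.6], [0.3, -1.3], [-6.3, 0.8], [-5.2, -1.4], [-5.0, 0.4], [-5.1, -0.7]]
[np.float64(45.70891923116495), 0, np.float64(23.166691660902444)] [0.57514565 0.00245531 0.0749174 ]
tcp in shelf [50.24492436 -1.11514412 75.63695672]
```

```bash
python3 -m inch '[10,2,-18,0,0,0,35,21,4,-36,0,0,0,35,21,4,-36,0,0,0,35,21,4,-36,0,0,0,20,21,4,-36,0,0,0,0,21,4,-36,0,0,0,0,21,4,-36,0,0,0,0,21,4,-36,0,0,0,0]'
python3 - <<'E'
from h import *
o=bot.get_obs();print(o["eef_pos"],o["grip_width"],o["ft_force"],o["ft_torque"])
for v in([.5505,-.0028,.19],[.5528,-.0034,.1916]):print("tcp",(np.linalg.inv(shelfT(*v))@np.append(o["eef_pos"],1))[:3]*1e3)
E
```

```text
clock: 7.23
eef_pos: [0.5713, 0.0009, 0.0832]
tool_rot: [0.616, 0.744, 0.198, 0.165]
ft_force: [-4.8, -2.2, -2.6]
grip_width: 0.0073
grasp_force: 58.5
[0.57134318 0.00094703 0.08316953] 0.00730491044566931 [-4.75846369 -2.2290455  -2.57756541] [-0.63785578  1.55414367 -0.14984141]
tcp [43.92350129 -0.25682021 33.72624293]
tcp [42.0666632   0.73630809 34.79828891]
```

```bash
python3 - <<'E'
from h import *
S=shelfT(*SX)[:3,:3];b=lambda q:S@np.array([46*np.cos(q-.287),0,46*np.sin(q-.287)])
q0=.42
for q in (.7,1,1.25,1.5,1.75,2,2.25,2.45,2.62):print(q,np.round(b(q)-b(q0)))
E
```

```text
0.7 [-9. -2.  9.]
1 [-21.  -4.  15.]
1.25 [-32.  -6.  18.]
1.5 [-43.  -8.  17.]
1.75 [-54. -10.  14.]
2 [-64. -12.   8.]
2.25 [-72. -14.  -0.]
2.45 [-76. -15.  -8.]
2.62 [-79. -15. -15.]
```

```bash
python3 -m inch '[-4,-1,5,0,0,0,0,-9,-2,9,0,0,0,0,-15,-3,12,0,0,0,0,-21,-4,15,0,0,0,0,-21,-4,15,0,0,0,0]'
python3 -m inch '[-11,-2,3,0,0,0,0,-22,-4,2,0,0,0,0,-33,-6,-1,0,0,0,0,-43,-8,-7,0,0,0,0,-51,-10,-15,0,0,0,0,-55,-11,-23,0,0,0,0,-58,-11,-29,0,0,0,0,-58,-11,-29,0,0,0,0]'
```

```text
clock: 7.65
eef_pos: [0.5515, -0.003, 0.0995]
tool_rot: [0.615, 0.744, 0.2, 0.166]
ft_force: [-1.0, -3.2, -2.9]
grip_width: 0.0077
grasp_force: 58.8
clock: 8.32
eef_pos: [0.4906, -0.015, 0.0685]
tool_rot: [0.617, 0.744, 0.197, 0.165]
ft_force: [-10.4, -8.0, 2.9]
grip_width: 0.0075
grasp_force: 60.3
```

```bash
python3 -m inch '[0,0,0,0,0,0,35,0,0,0,0,0,0,45,0,0,0,0,0,0,45,-16,-3,29,0,0,0,45,-33,-6,58,0,0,0,45,-49,-9,87,0,0,0,45,-49,-9,87,0,0,0,45]'
cat >> h.py <<'E'
def Rdown(axis):  # sample axis angle -> tool down, tool y = axis+90
    a=axis+np.pi/2;y=np.array([np.cos(a),np.sin(a),0]);z=np.array([0,0,-1.]);return np.stack([np.cross(y,z),y,z],1)
E
python3 - <<'E'
from h import *
bot.camera("wrist")
for n in("long_mid","long_head","short_mid","short_head"):
    for l in bot.spot_point("wrist",n)[:1]:print(n,round(l["confidence"],2),np.round(at_z("wrist",l["uv"],.006),4))
l=bot.spot_point("wrist","keeper_bar")[:1]
for x in l:print("bar",x["confidence"],at_z("wrist",x["uv"],.0547))
delta([.535,-.375,.25],Rdown(np.radians(66)))
E
```

```text
clock: 8.9
eef_pos: [0.4468, -0.0226, 0.1626]
tool_rot: [0.614, 0.744, 0.202, 0.169]
ft_force: [0.9, 0.5, 0.6]
grip_width: 0.0387
grasp_force: 0.0
bar 0.78 [ 0.48740644 -0.0097316   0.0547    ]
shift mm [  90.5 -352.9   94.8] rotvec [-0.684  0.078  2.46 ]
```

```bash
python3 -m inch '[30,-118,60,-0.228,0.026,0.82,80,30,-118,60,-0.228,0.026,0.82,80,30,-118,60,-0.228,0.026,0.82,80,30,-118,60,-0.228,0.026,0.82,80,30,-118,60,-0.228,0.026,0.82,80,30,-118,60,-0.228,0.026,0.82,80,30,-118,60,-0.228,0.026,0.82,80,30,-118,60,-0.228,0.026,0.82,80]'
python3 -m inch '[30,-118,30,-0.228,0.026,0.82,100,30,-118,30,-0.228,0.026,0.82,100,30,-118,30,-0.228,0.026,0.82,100,30,-118,30,-0.228,0.026,0.82,100,30,-118,30,-0.228,0.026,0.82,100,30,-118,30,-0.228,0.026,0.82,100,30,-118,30,-0.228,0.026,0.82,100,30,-118,30,-0.228,0.026,0.82,100]'
python3 -m inch '[30,-118,5,-0.228,0.026,0.82,100,30,-118,5,-0.228,0.026,0.82,100,30,-118,5,-0.228,0.026,0.82,100,30,-118,5,-0.228,0.026,0.82,100,30,-118,5,-0.228,0.026,0.82,100,30,-118,5,-0.228,0.026,0.82,100,30,-118,5,-0.228,0.026,0.82,100,30,-118,5,-0.228,0.026,0.82,100]'
cat > look.py <<'E'
import sys
from h import *
n=sys.argv[1]
im=bot.camera("wrist");o=bot.get_obs();print(o["eef_pos"],o["joint_pos"].round(2))
q={}
for k in("_mid","_head"):
    l=bot.spot_point("wrist",n+k)
    if l:q[k]=at_z("wrist",l[0]["uv"],.006);print(n+k,np.round(l[0]["uv"],1),round(l[0]["confidence"],2),q[k].round(4))
m=bot.silhouettes("wrist",n)
if m:
    pts=np.argwhere(m[0]["mask"])[:,::-1].astype(float)
    c0,_=ray("wrist",pts[0]);i=bot.camera_info("wrist")
    T=np.eye(4);T[:3,:3]=R.from_quat(o["tool_rot"]).as_matrix();T[:3,3]=o["eef_pos"];M=T@np.array(i["hand_eye"])
    D=np.c_[pts,np.ones(len(pts))]@np.linalg.inv(np.array(i["intrinsics"])).T@M[:3,:3].T
    W=M[:3,3]+D*((.010-M[2,3])/D[:,2:])
    r=cv2.minAreaRect((W[:,:2]*1e3).astype(np.float32));print("rect",m[0]["confidence"],len(pts),np.round(r[0],1),np.round(r[1],1),round(r[2],1),np.round(cv2.boxPoints(r)).tolist())
cv2.imwrite("pics/%s.png"%n,im)
E
python3 look.py long
```

```text
clock: 9.87
eef_pos: [0.4753, -0.141, 0.2146]
tool_rot: [0.247, 0.948, 0.157, 0.128]
ft_force: [0.8, 0.3, 0.1]
grip_width: 0.0683
grasp_force: 0.0
clock: 10.53
eef_pos: [0.5058, -0.258, 0.244]
tool_rot: [-0.164, 0.98, 0.088, 0.07]
ft_force: [-0.3, 0.1, 0.5]
grip_width: 0.0854
grasp_force: 0.0
clock: 11.2
eef_pos: [0.5352, -0.3754, 0.2495]
tool_rot: [-0.545, 0.838, 0.002, -0.0]
ft_force: [0.7, -0.3, -0.6]
grip_width: 0.0855
grasp_force: 0.0
[ 0.53498336 -0.37564975  0.24983768] [-0.61  0.57  0.48  1.49  0.   -1.76]
long_mid [258.8 185.7] 0.76 [ 0.5446 -0.3475  0.006 ]
long_head [262.4 234.7] 0.8 [ 0.5718 -0.2734  0.006 ]
rect 0.69 3959 [ 546.2 -346.4] [152.1  56.4] 67.9 [[491.0, -406.0], [544.0, -427.0], [601.0, -287.0], [549.0, -265.0]]
```

View pics/long.png

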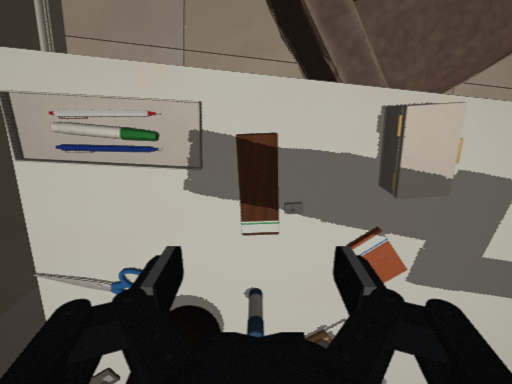

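The long sample runs from (258,133) to (260,234) with its label end nearest the gripper. The sharpener is just to its right at (293,208), towards the label end, so I'll grasp slightly towards the foot.

```bash
python3 -m inch '[7,20,-190,0,0,0.033,92,7,20,-190,0,0,0.033,92,7,20,-190,0,0,0.033,92,7,20,-190,0,0,0.033,92,7,20,-190,0,0,0.033,92,7,20,-215,0,0,0.033,92,7,20,-231,0,0,0.033,92,7,20,-231,0,0,0.033,92]'
python3 -m inch '[0,0,0,0,0,0,60,0,0,0,0,0,0,50,0,0,0,0,0,0,50,0,0,0,0,0,0,50,0,0,0,0,0,0,50]'
```

```text
clock: 12.07
eef_pos: [0.5387, -0.3547, 0.0153]
tool_rot: [-0.558, 0.83, 0.005, -0.002]
ft_force: [-0.1, 0.4, -0.9]
grip_width: 0.079
grasp_force: 0.0
clock: 12.48
eef_pos: [0.5429, -0.3573, 0.0222]
tool_rot: [-0.558, 0.83, -0.001, 0.001]
ft_force: [0.5, -0.7, 3.1]
grip_width: 0.0542
grasp_force: 64.5
```

```bash
cat >> h.py <<'E'
def Rplace(v=None): return shelfT(*(v or SX))[:3,:3]@Rdown(0)
def inshelf():
    o=bot.get_obs();S=np.linalg.inv(shelfT(*SX));print("tcp shelf",np.round((S@np.append(o["eef_pos"],1))[:3]*1e3,1),"F shelf",np.round(S[:3,:3]@o["ft_force"],1),"w",round(o["grip_width"]*1e3,1),"clk",round(o["clock"],2))
E
python3 -m inch '[-10,0,60,0,0,0,50,-15,0,100,0,0,0,50,-20,40,140,0,0,0,50,-25,80,180,0,0,0,50,-30,110,190,0,0,0,50,-30,110,190,0,0,0,50]'
python3 - <<'E'
from h import *
delta(sh([78,0,120]),Rplace());inshelf()
S=shelfT(*SX);print(S[:3,:3].round(3))
E
```

```text
clock: 12.98
eef_pos: [0.512, -0.2451, 0.2137]
tool_rot: [-0.558, 0.83, -0.0, 0.001]
ft_force: [-0.6, -0.2, -1.9]
grip_width: 0.0539
grasp_force: 64.4
shift mm [ 45.9 243.7 -38.8] rotvec [ 0.347 -0.419 -0.971]
tcp shelf [  18.5 -230.6  199.2] F shelf [-1.5 -0.1 -1.3] w 53.9 clk 12.98
[[ 0.85  -0.189 -0.491]
 [ 0.164  0.982 -0.094]
 [ 0.5    0.     0.866]]
```

```bash
python3 -m inch '[0,130,0,0.173,-0.21,-0.486,50,0,130,0,0.173,-0.21,-0.486,50,0,130,0,0.173,-0.21,-0.486,50,0,130,0,0.173,-0.21,-0.486,50,0,130,0,0.173,-0.21,-0.486,50,0,130,0,0.173,-0.21,-0.486,50]'
python3 -m inch '[46,114,-39,0.173,-0.21,-0.486,50,46,114,-39,0.173,-0.21,-0.486,50,46,114,-39,0.173,-0.21,-0.486,50,46,114,-39,0.173,-0.21,-0.486,50,46,114,-39,0.173,-0.21,-0.486,50,46,114,-39,0.173,-0.21,-0.486,50]'
python3 - <<'E'
from h import *
delta(sh([78,0,120]),Rplace());inshelf()
im=bot.camera("wrist");print(bot.get_obs()["joint_pos"].round(2))
S=np.linalg.inv(shelfT(*SX))
for n,z in(("shelf",0),("ledge_top",30)):
    for l in bot.spot_point("wrist",n)[:1]:
        c,d=ray("wrist",l["uv"]);c=S[:3,:3]@c+S[:3,3];d=S[:3,:3]@d;print(n,np.round(l["uv"]),round(l["confidence"],2),((c+d*(z/1e3-c[2])/d[2])*1e3).round(1))
cv2.imwrite("pics/p1.png",cv2.resize(im,(768,576),interpolation=cv2.INTER_CUBIC))
E
```

```text
clock: 13.48
eef_pos: [0.5102, -0.1154, 0.2107]
tool_rot: [-0.338, 0.931, 0.014, 0.134]
ft_force: [0.3, 0.7, -1.0]
grip_width: 0.0543
grasp_force: 64.4
clock: 13.98
eef_pos: [0.5556, -0.0013, 0.1693]
tool_rot: [-0.093, 0.962, 0.026, 0.256]
ft_force: [-0.1, 0.4, -2.0]
grip_width: 0.0541
grasp_force: 64.4
shift mm [ 2.4 -0.1  5.6] rotvec [-0.002 -0.004 -0.003]
tcp shelf [ 73.2   0.6 116.3] F shelf [-1.   0.4 -1.8] w 54.1 clk 13.98
[-0.07  0.11 -0.53  0.42  0.13 -0.23]
shelf [260. 113.] 0.66 [0.2 0.5 0. ]
ledge_top [254. 116.] 0.93 [ 2. -5. 30.]
```

View pics/p1.png

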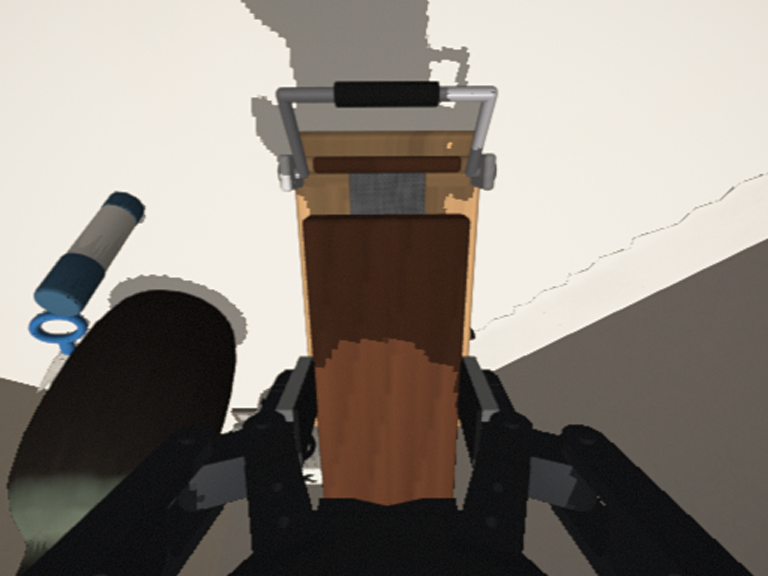

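The sample is held square, with its foot edge at row 217, level across, and just uphill of the ledge (row 163). The keeper lies open in front with its bar at (387,93). Now I'll lower.

```bash
python3 -m inch '[15,3,-24,0,0,0,50,30,6,-48,0,0,0,50,44,8,-72,0,0,0,50,44,8,-72,0,0,0,50]'; python3 -c "
from h import *
inshelf()"
python3 -m inch '[1,0,-2,0,0,0,50,2,0,-4,0,0,0,50,2,0,-4,0,0,0,50]'; python3 -c "
from h import *
inshelf()"
```

```text
clock: 14.47
eef_pos: [0.602, 0.0048, 0.0946]
tool_rot: [-0.092, 0.962, 0.026, 0.254]
ft_force: [-0.8, 0.3, -2.3]
grip_width: 0.0543
grasp_force: 64.4
tcp shelf [76.4 -2.3 28.2] F shelf [-1.7  0.4 -1.6] w 54.3 clk 14.47
clock: 14.72
eef_pos: [0.6048, 0.005, 0.0967]
tool_rot: [-0.092, 0.961, 0.025, 0.259]
ft_force: [0.4, 0.1, -1.6]
grip_width: 0.0542
grasp_force: 64.4
tcp shelf [79.8 -2.6 28.7] F shelf [-0.4  0.  -1.6] w 54.2 clk 14.72
```

```bash
python3 -m inch '[1,1,-2,0,0,0,50,2,2,-4,0,0,0,50,2,2,-4,0,0,0,50,2,2,-4,0,0,0,50]'>/dev/null; python3 -c "
from h import *
inshelf()"
python3 -m inch '[1,0,-2,0,0,0,50,2,0,-3,0,0,0,50,2,0,-3,0,0,0,50,2,0,-3,0,0,0,50]'>/dev/null; python3 -c "
from h import *
inshelf()"
```

```text
tcp shelf [78.7 -0.2 23.7] F shelf [-0.7 -0.1 -1.4] w 54.1 clk 15.05
tcp shelf [78.8 -0.3 23.2] F shelf [-8.4  3.  38.8] w 53.9 clk 15.38
```

```bash
python3 -m inch '[-4,-1,-1,0,0,0,50,-7,-1,-3,0,0,0,50,-11,-2,-5,0,0,0,50,-11,-2,-5,0,0,0,50]'>/dev/null; python3 -c "
from h import *
inshelf()"
python3 -m inch '[-2,0,-1,0,0,0,50,-3,-1,-2,0,0,0,50,-3,-1,-2,0,0,0,50]'>/dev/null; python3 -c "
from h import *
inshelf()"
```

```text
tcp shelf [72.2 -1.1 23.3] F shelf [ 3.9 -0.6 12.5] w 54.4 clk 15.72
tcp shelf [70.5 -1.1 23.3] F shelf [ 4.8  2.6 11.6] w 54.1 clk 15.97
```

```bash
python3 -m inch '[-2,0,-1,0,0,0,50,-3,-1,-2,0,0,0,50,-3,-1,-2,0,0,0,50,-3,-1,-2,0,0,0,50]'>/dev/null; python3 -c "
from h import *
inshelf()"
python3 -m inch '[-2,0,-1,0,0,0,50,-3,-1,-2,0,0,0,50,-3,-1,-2,0,0,0,50,-3,-1,-2,0,0,0,50]'>/dev/null; python3 -c "
from h import *
inshelf()
im=bot.camera('wrist');cv2.imwrite('pics/p2.png',cv2.resize(im[40:240,130:390],None,fx=2.5,fy=2.5,interpolation=cv2.INTER_CUBIC))"
```

```text
tcp shelf [67.8 -1.4 23.3] F shelf [ 7.1  2.8 11.7] w 54.1 clk 16.3
tcp shelf [64.7 -1.8 23.3] F shelf [ 8.5  3.4 13. ] w 54.0 clk 16.63
```

View pics/p2.png

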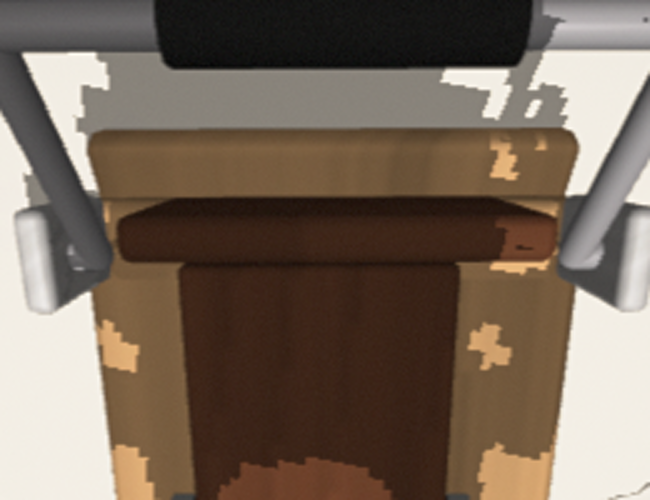

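The view over the ledge shows the foot tucked right behind the ledge edge (row 262) and the sample running straight up the slope. It spans columns 182–460 against a stand centre of about 335, so it sits roughly 3 mm to the left. I'll nudge it over, press home and release.

```bash
python3 -m inch '[-1,1,-1,0,0,0,50,-3,2,-2,0,0,0,50,-3,2,-2,0,0,0,50,-3,2,-2,0,0,0,50]'>/dev/null; python3 -c "
from h import *
inshelf()"
python3 -m inch '[-2,0,-1,0,0,0,50,-3,0,-2,0,0,0,50,-3,0,-2,0,0,0,50]'>/dev/null; python3 -c "
from h import *
inshelf()"
```

```text
tcp shelf [63.  -1.2 23.3] F shelf [ 8.5 -1.9 15.4] w 53.9 clk 17.02
tcp shelf [61.3 -0.9 23.3] F shelf [ 9.6 -2.  15.5] w 54.1 clk 17.27
```

```bash
python3 -m inch '[-2,1,-1,0,0,0,50,-4,1,-2,0,0,0,50,-4,1,-2,0,0,0,50,-4,1,-2,0,0,0,50]'>/dev/null; python3 -c "
from h import *
inshelf()"
python3 -m inch '[-2,1,-1,0,0,0,50,-4,1,-2,0,0,0,50,-4,1,-2,0,0,0,50,-4,1,-2,0,0,0,50]'>/dev/null; python3 -c "
from h import *
inshelf()"
```

```text
tcp shelf [61.2 -0.7 23.5] F shelf [16.  -4.3  6. ] w 54.0 clk 17.6
tcp shelf [61.1 -0.5 24.1] F shelf [20.4 -7.2  4.5] w 54.2 clk 17.93
```

```bash
python3 -m inch '[3,0,2,0,0,0,50,3,0,2,0,0,0,72,3,0,2,0,0,0,80,3,0,2,0,0,0,80,-7,-2,19,0,0,0,80,-17,-4,37,0,0,0,80,-37,-8,72,0,0,0,80,-47,-9,89,0,0,0,80]'
python3 - <<'E'
from h import *
inshelf();o=bot.get_obs()
im=bot.camera("wrist");S=np.linalg.inv(shelfT(*SX))
for n,z in(("shelf",0),("ledge_top",30),("long_mid",6),("long_head",6)):
    for l in bot.spot_point("wrist",n)[:1]:
        c,d=ray("wrist",l["uv"]);c=S[:3,:3]@c+S[:3,3];d=S[:3,:3]@d;print(n,np.round(l["uv"]),round(l["confidence"],2),((c+d*(z/1e3-c[2])/d[2])*1e3).round(1))
bot.camera("top")
for k in("medium_mid","medium_head","eraser"):
    for l in bot.spot_point("top",k)[:1]:print(k,round(l["confidence"],2),at_z("top",l["uv"],.006))
m=bot.silhouettes("top","medium")[0];print(m["confidence"],m["mask"].sum());r=cv2.minAreaRect(np.argwhere(m["mask"])[:,::-1].astype(np.float32));print(r,[at_z("top",p,.012)[:2].round(3) for p in cv2.boxPoints(r)])
a=np.radians(133)
delta([.47,.23,.30],Rdown(a))
E
```

```text
clock: 18.6
eef_pos: [0.5247, -0.0023, 0.1589]
tool_rot: [-0.092, 0.962, 0.026, 0.256]
ft_force: [0.1, -0.1, 0.2]
grip_width: 0.0681
grasp_force: 0.0
tcp shelf [ 41.6   5.3 122.5] F shelf [ 0.2 -0.1  0.2] w 68.1 clk 18.6
shelf [254. 149.] 0.7 [0.9 1.5 0. ]
ledge_top [249. 157.] 0.71 [ 1.1 -2.1 30. ]
long_mid [256. 223.] 0.95 [70.2  3.1  6. ]
long_head [256. 294.] 0.91 [152.6   3.2   6. ]
medium_mid 0.77 [0.42535955 0.26302416 0.006     ]
medium_head 0.79 [0.47735322 0.31376554 0.006     ]
eraser 0.51 [0.48148144 0.25178705 0.006     ]
0.87 841
((153.51724243164062, 242.79310607910156), (42.7496337890625, 20.200376510620117), 49.76363754272461) [array([0.454, 0.324]), array([0.491, 0.281]), array([0.398, 0.2  ]), array([0.361, 0.243])]
shift mm [-56.3 232.3 143.2] rotvec [-0.602  0.192  2.074]
```

```bash
python3 - <<'E'
from h import *
delta([.404,.242,.25],Rdown(np.radians(42)))
E
```

```text
shift mm [-122.3  244.3   93.2] rotvec [-0.238  0.471  0.53 ]
```

```bash
python3 -m inch '[-30,60,60,-0.06,0.12,0.13,95,-60,120,93,-0.119,0.235,0.265,95,-90,180,93,-0.18,0.35,0.4,95,-122,244,93,-0.238,0.471,0.53,95,-122,244,93,-0.238,0.471,0.53,95,-122,244,93,-0.238,0.471,0.53,95,-122,244,93,-0.238,0.471,0.53,95,-122,244,93,-0.238,0.471,0.53,95]'
python3 -m inch '[0,0,0,0,0,0,95,0,0,0,0,0,0,95]' >/dev/null
python3 look.py medium
```

```text
clock: 19.77
eef_pos: [0.404, 0.2472, 0.2514]
tool_rot: [-0.362, 0.932, 0.001, 0.001]
ft_force: [0.3, -0.1, -0.2]
grip_width: 0.0811
grasp_force: 0.0
[0.40471443 0.24079898 0.2504422 ] [ 0.54  0.18 -0.07  1.31 -0.   -0.2 ]
medium_mid [260.6 182.2] 0.56 [0.4202 0.2593 0.006 ]
medium_head [258.3 222.7] 0.73 [0.4703 0.2995 0.006 ]
rect 0.91 3273 [425.4 261.2] [123.  60.] 40.9 [[359.0, 244.0], [399.0, 198.0], [492.0, 279.0], [452.0, 324.0]]
```

View pics/medium.png

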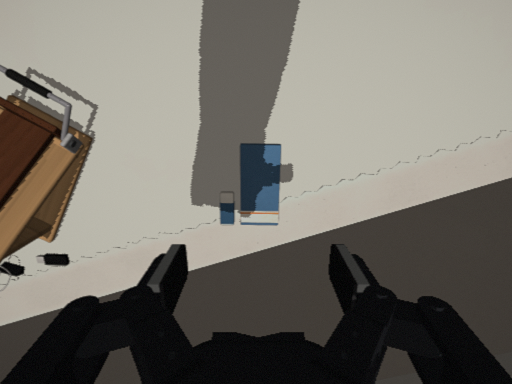

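The medium sample spans (240–280, 144–224) with its label end down at row 220. The eraser is on its left at columns 220–234, rows 192–224, so I'll again grasp towards the foot.

```bash
python3 -m inch '[11,12,-190,0,0,-0.019,92,11,12,-190,0,0,-0.019,92,11,12,-190,0,0,-0.019,92,11,12,-190,0,0,-0.019,92,11,12,-190,0,0,-0.019,92,11,12,-214,0,0,-0.019,92,11,12,-229,0,0,-0.019,92,11,12,-229,0,0,-0.019,92]'
python3 -m inch '[0,0,0,0,0,0,60,0,0,0,0,0,0,50,0,0,0,0,0,0,50,0,0,0,0,0,0,50,0,0,0,0,0,0,50]'
python3 -m inch '[-5,-10,40,0,0,0,50,-10,-20,80,0,0,0,50,-10,-40,120,0,0,0,50,-10,-60,160,0,0,0,50,0,-80,180,0,0,0,50,0,-80,180,0,0,0,50]'
python3 - <<'E'
from h import *
delta(sh([70,1,130]),Rplace());inshelf()
E
```

```text
clock: 20.8
eef_pos: [0.4137, 0.2506, 0.019]
tool_rot: [-0.348, 0.937, -0.001, -0.002]
ft_force: [-0.7, -0.7, 0.9]
grip_width: 0.0784
grasp_force: 0.0
clock: 21.22
eef_pos: [0.4171, 0.2539, 0.0239]
tool_rot: [-0.349, 0.937, -0.0, 0.003]
ft_force: [0.5, -1.6, 6.2]
grip_width: 0.0534
grasp_force: 64.0
clock: 21.72
eef_pos: [0.4199, 0.1722, 0.2087]
tool_rot: [-0.348, 0.938, -0.001, 0.007]
ft_force: [0.5, 0.0, -1.1]
grip_width: 0.0541
grasp_force: 64.6
shift mm [ 126.1 -174.9  -29.1] rotvec [ 0.231 -0.462 -0.507]
tcp shelf [  5.9 196.6 200.6] F shelf [-0.1 -0.1 -1.2] w 54.1 clk 21.72
```

```bash
python3 -m inch '[20,-30,0,0.038,-0.077,-0.085,50,40,-60,0,0.077,-0.154,-0.169,50,60,-88,-5,0.115,-0.231,-0.254,50,80,-117,-15,0.154,-0.308,-0.338,50,100,-147,-25,0.192,-0.385,-0.42,50,117,-176,-34,0.231,-0.462,-0.507,50,117,-176,-34,0.231,-0.462,-0.507,50,117,-176,-34,0.231,-0.462,-0.507,50]' >/dev/null
python3 -m inch '[0,0,0,0,0,0,50,0,0,0,0,0,0,50]' 
python3 - <<'E'
from h import *
inshelf();delta(sh([60,1,46]),Rplace())
E
```

```text
clock: 22.55
eef_pos: [0.5331, -0.0014, 0.1688]
tool_rot: [-0.095, 0.963, 0.027, 0.252]
ft_force: [0.1, -0.5, -2.2]
grip_width: 0.0539
grasp_force: 64.6
tcp shelf [ 53.8   4.6 126.9] F shelf [-1.1 -0.5 -1.9] w 53.9 clk 22.55
shift mm [ 45.6   5.1 -67. ] rotvec [-0.002 -0.011 -0.008]
```

```bash
python3 -m inch '[15,2,-15,0,-0.01,-0.008,50,30,4,-40,0,-0.01,-0.008,50,46,5,-67,0,-0.01,-0.008,50,46,5,-67,0,-0.01,-0.008,50,46,5,-67,0,-0.01,-0.008,50]' >/dev/null; python3 -c "
from h import *
inshelf()"
python3 -m inch '[1,0,-3,0,0,0,50,3,0,-5,0,0,0,50,3,0,-5,0,0,0,50,3,0,-5,0,0,0,50]'>/dev/null; python3 -c "
from h import *
inshelf()"
```

```text
tcp shelf [58.   1.7 43.8] F shelf [-0.5 -0.1 -0.5] w 53.7 clk 22.97
tcp shelf [61.1 -0.7 41. ] F shelf [-0.2 -0.  -0.7] w 53.7 clk 23.3
```

```bash
python3 -m inch '[1,1,-1,0,0,0,50,2,2,-3,0,0,0,50,2,2,-3,0,0,0,50,2,2,-3,0,0,0,50]'>/dev/null; python3 -c "
from h import *
inshelf()"
python3 -m inch '[1,0,-1,0,0,0,50,1,0,-2,0,0,0,50,1,0,-2,0,0,0,50]'>/dev/null; python3 -c "
from h import *
inshelf()"
```

```text
tcp shelf [61.3  0.6 37.1] F shelf [-1.2 -0.7  8. ] w 53.5 clk 23.63
tcp shelf [61.3  0.6 37. ] F shelf [-4.3  1.3 33.8] w 53.8 clk 23.88
```

```bash
python3 -m inch '[-4,-1,-1,0,0,0,50,-8,-1,-3,0,0,0,50,-12,-2,-5,0,0,0,50,-15,-3,-7,0,0,0,50,-15,-3,-7,0,0,0,50]'>/dev/null; python3 -c "
from h import *
inshelf()"
python3 -m inch '[-2,0,-1,0,0,0,50,-4,0,-2,0,0,0,50,-4,0,-2,0,0,0,50,-4,0,-2,0,0,0,50]'>/dev/null; python3 -c "
from h import *
inshelf()"
```

```text
tcp shelf [48.5  0.  37.1] F shelf [ 3.9 -0.3 10.8] w 53.8 clk 24.3
tcp shelf [44.8  0.4 37.2] F shelf [ 3.9 -0.2  7.1] w 53.7 clk 24.63
```

```bash
python3 -m inch '[-2,0,-1,0,0,0,50,-4,0,-2,0,0,0,50,-4,0,-2,0,0,0,50,-4,0,-2,0,0,0,50]'>/dev/null; python3 -c "
from h import *
inshelf()"
python3 -m inch '[-2,0,-1,0,0,0,50,-3,0,-2,0,0,0,50,-3,0,-2,0,0,0,50,-3,0,-2,0,0,0,50]'>/dev/null; python3 -c "
from h import *
inshelf()
bot.camera('wrist')
S=np.linalg.inv(shelfT(*SX))
for n,z in(('ledge_top',30),('medium_mid',18),('medium_head',18)):
    for l in bot.spot_point('wrist',n)[:1]:
        c,d=ray('wrist',l['uv']);c=S[:3,:3]@c+S[:3,3];d=S[:3,:3]@d;print(n,np.round(l['uv']),round(l['confidence'],2),((c+d*(z/1e3-c[2])/d[2])*1e3).round(1))
"
```

```text
tcp shelf [44.7  0.4 37.6] F shelf [10. -1. -0.] w 53.9 clk 24.97
tcp shelf [44.5  0.5 37.8] F shelf [13.3 -1.   0.4] w 53.8 clk 25.3
ledge_top [256. 181.] 0.57 [-2.3 -0.4 30. ]
medium_mid [257. 265.] 0.78 [56.2 -0.3 18. ]
medium_head [259. 343.] 0.56 [122.2   1.1  18. ]
```

```bash
python3 -m inch '[4,0,2,0,0,0,50,4,0,2,0,0,0,72,4,0,2,0,0,0,80,4,0,2,0,0,0,80,-6,-2,19,0,0,0,80,-16,-4,37,0,0,0,80,-36,-8,72,0,0,0,80,-46,-9,89,0,0,0,80]'
python3 - <<'E'
from h import *
inshelf()
delta([.418,-.135,.25],Rdown(np.radians(-78)))
bot.camera("top")
for k in("short_mid","short_head"):
    for l in bot.spot_point("top",k)[:1]:print(k,round(l["confidence"],2),at_z("top",l["uv"],.006))
m=bot.silhouettes("top","short")[0];r=cv2.minAreaRect(np.argwhere(m["mask"])[:,::-1].astype(np.float32));print(m["confidence"],[at_z("top",p,.012)[:2].round(3) for p in cv2.boxPoints(r)])
E
```

```text
clock: 26.17
eef_pos: [0.5109, -0.0076, 0.1681]
tool_rot: [-0.09, 0.962, 0.025, 0.256]
ft_force: [0.3, -0.9, 0.2]
grip_width: 0.0687
grasp_force: 0.0
tcp shelf [ 33.6   2.8 137.8] F shelf [ 0.2 -0.9  0.1] w 68.7 clk 26.17
shift mm [ -92.9 -127.4   81.9] rotvec [ 0.317  0.481 -1.51 ]
short_mid 0.55 [ 0.43061287 -0.16149724  0.006     ]
short_head 0.57 [ 0.43651217 -0.20261467  0.006     ]
0.86 [array([ 0.439, -0.108]), array([ 0.461, -0.2  ]), array([ 0.405, -0.213]), array([ 0.383, -0.122])]
```

```bash
python3 -m inch '[-46,-64,60,0.158,0.24,-0.755,95,-46,-64,60,0.158,0.24,-0.755,95,-46,-64,60,0.158,0.24,-0.755,95,-46,-64,60,0.158,0.24,-0.755,95,-46,-64,60,0.158,0.24,-0.755,95,-46,-64,60,0.158,0.24,-0.755,95,-46,-64,60,0.158,0.24,-0.755,95]' >/dev/null
python3 -m inch '[-46,-64,22,0.158,0.24,-0.755,95,-46,-64,22,0.158,0.24,-0.755,95,-46,-64,22,0.158,0.24,-0.755,95,-46,-64,22,0.158,0.24,-0.755,95,-46,-64,22,0.158,0.24,-0.755,95,-46,-64,22,0.158,0.24,-0.755,95,-46,-64,22,0.158,0.24,-0.755,95,-46,-64,22,0.158,0.24,-0.755,95]'
python3 look.py short
```

```text
clock: 27.62
eef_pos: [0.4212, -0.1356, 0.2466]
tool_rot: [0.629, 0.777, -0.002, -0.002]
ft_force: [0.4, -1.1, -0.3]
grip_width: 0.0815
grasp_force: 0.0
[ 0.42086906 -0.13545487  0.24683909] [-0.31  0.13 -0.15  1.3  -0.    1.05]
short_mid [254.1 180.7] 0.92 [ 0.4182 -0.158   0.006 ]
short_head [254.2 216.2] 0.58 [ 0.4297 -0.212   0.006 ]
rect 0.89 2493 [ 420.6 -162.7] [56.5 91.7] 13.3 [[383.0, -125.0], [404.0, -214.0], [459.0, -201.0], [438.0, -112.0]]
```

View pics/short.png

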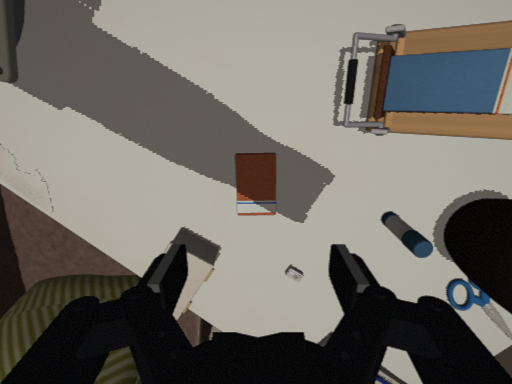

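The short sample is at (256,184) with its label end towards row 213 and clear space all round. At upper right the blue medium sample lies on the stand against the ledge, with the keeper open.

```bash
python3 -m inch '[0,-27,-190,0,0,0.023,92,0,-27,-190,0,0,0.023,92,0,-27,-190,0,0,0.023,92,0,-27,-190,0,0,0.023,92,0,-27,-190,0,0,0.023,92,0,-27,-212,0,0,0.023,92,0,-27,-226,0,0,0.023,92,0,-27,-226,0,0,0.023,92]'
python3 -m inch '[0,0,0,0,0,0,60,0,0,0,0,0,0,50,0,0,0,0,0,0,50,0,0,0,0,0,0,50,0,0,0,0,0,0,50]'
python3 -m inch '[0,0,40,0,0,0,50,0,0,80,0,0,0,50,0,10,120,0,0,0,50,0,20,160,0,0,0,50,0,20,180,0,0,0,50,0,20,180,0,0,0,50]'
python3 - <<'E'
from h import *
delta(sh([59,1,135]),Rplace());inshelf()
E
```

```text
clock: 28.48
eef_pos: [0.4179, -0.1613, 0.0205]
tool_rot: [0.62, 0.785, -0.002, -0.002]
ft_force: [-0.4, -0.4, 0.1]
grip_width: 0.0784
grasp_force: 0.0
clock: 28.9
eef_pos: [0.422, -0.1628, 0.0249]
tool_rot: [0.62, 0.785, -0.001, 0.002]
ft_force: [-0.8, 0.6, 6.2]
grip_width: 0.0536
grasp_force: 63.9
clock: 29.4
eef_pos: [0.4242, -0.1431, 0.2094]
tool_rot: [0.619, 0.785, 0.001, 0.007]
ft_force: [0.8, -0.7, -1.0]
grip_width: 0.0538
grasp_force: 64.5
shift mm [110.  138.2 -30.9] rotvec [-0.316 -0.47   1.487]
tcp shelf [ -41.7 -114.   228.9] F shelf [ 0.  -0.8 -1.2] w 53.8 clk 29.4
```

```bash
python3 -m inch '[40,69,0,-0.158,-0.235,0.743,50,40,69,0,-0.158,-0.235,0.743,50,40,69,0,-0.158,-0.235,0.743,50,40,69,0,-0.158,-0.235,0.743,50,40,69,0,-0.158,-0.235,0.743,50,40,69,0,-0.158,-0.235,0.743,50,40,69,0,-0.158,-0.235,0.743,50]' >/dev/null
python3 -m inch '[70,69,-20,-0.158,-0.235,0.743,50,70,69,-20,-0.158,-0.235,0.743,50,70,69,-20,-0.158,-0.235,0.743,50,70,69,-20,-0.158,-0.235,0.743,50,70,69,-20,-0.158,-0.235,0.743,50,70,69,-20,-0.158,-0.235,0.743,50,70,69,-31,-0.158,-0.235,0.743,50,70,69,-31,-0.158,-0.235,0.743,50]'
python3 -m inch '[0,0,0,0,0,0,50,0,0,0,0,0,0,50]' >/dev/null
python3 - <<'E'
from h import *
inshelf();delta(sh([57,1,56]),Rplace())
E
```

```text
clock: 30.65
eef_pos: [0.5276, -0.0049, 0.1687]
tool_rot: [-0.089, 0.963, 0.02, 0.252]
ft_force: [-0.5, -0.1, -1.9]
grip_width: 0.0539
grasp_force: 64.5
tcp shelf [ 52.9   2.1 131.3] F shelf [-0.3  0.2 -0.5] w 53.7 clk 30.82
shift mm [ 40.6   6.7 -63.1] rotvec [ 0.009 -0.006  0.008]
```

```bash
python3 -m inch '[15,2,-18,0.009,-0.006,0.008,50,30,4,-40,0.009,-0.006,0.008,50,41,7,-63,0.009,-0.006,0.008,50,41,7,-63,0.009,-0.006,0.008,50,41,7,-63,0.009,-0.006,0.008,50]' >/dev/null; python3 -c "
from h import *
inshelf()"
python3 -m inch '[1,0,-2,0,0,0,50,2,1,-4,0,0,0,50,2,1,-4,0,0,0,50,2,1,-4,0,0,0,50]'>/dev/null; python3 -c "
from h import *
inshelf()"
```

```text
tcp shelf [56.4  1.7 55. ] F shelf [-0.4 -0.6 -1.1] w 53.4 clk 31.23
tcp shelf [58.5  1.8 52.3] F shelf [-1.2  0.1 -1.8] w 53.4 clk 31.57
```

```bash
python3 -m inch '[1,0,-2,0,0,0,50,2,0,-3,0,0,0,50,2,0,-3,0,0,0,50,2,0,-3,0,0,0,50]'>/dev/null; python3 -c "
from h import *
inshelf()"
python3 -m inch '[-4,-1,-2,0,0,0,50,-8,-2,-4,0,0,0,50,-11,-2,-6,0,0,0,50,-11,-2,-6,0,0,0,50,-11,-2,-6,0,0,0,50]'>/dev/null; python3 -c "
from h import *
inshelf()"
```

```text
tcp shelf [58.4  1.5 50. ] F shelf [-4.  -0.1 22.7] w 53.4 clk 31.9
tcp shelf [50.1  0.7 50.2] F shelf [ 2.7 -1.3  9.1] w 53.4 clk 32.32
```

```bash
python3 -m inch '[-3,0,-2,0,0,0,50,-6,0,-4,0,0,0,50,-6,0,-4,0,0,0,50,-6,0,-4,0,0,0,50]'>/dev/null; python3 -c "
from h import *
inshelf()"
python3 -m inch '[-2,0,-1,0,0,0,50,-4,0,-2,0,0,0,50,-4,0,-2,0,0,0,50,-4,0,-2,0,0,0,50]'>/dev/null; python3 -c "
from h import *
inshelf()"
python3 -m inch '[-2,0,-1,0,0,0,50,-3,0,-2,0,0,0,50,-3,0,-2,0,0,0,50,-3,0,-2,0,0,0,50]'>/dev/null; python3 -c "
from h import *
inshelf()"
```

```text
tcp shelf [45.6  1.3 50.2] F shelf [ 5.1 -1.1 10.9] w 53.8 clk 32.65
tcp shelf [42.4  1.8 50.2] F shelf [ 6.7 -1.4  7.3] w 53.7 clk 32.98
tcp shelf [42.2  1.9 50.3] F shelf [11.3 -2.6  3.5] w 53.4 clk 33.32
```

```bash
python3 -m inch '[3,0,2,0,0,0,50,3,0,2,0,0,0,72,3,0,2,0,0,0,80,3,0,2,0,0,0,80,-7,-2,19,0,0,0,80,-17,-4,37,0,0,0,80,-37,-8,72,0,0,0,80,-47,-9,89,0,0,0,80]'
python3 - <<'E'
from h import *
inshelf()
im=bot.camera("wrist");S=np.linalg.inv(shelfT(*SX))
for n,z in(("ledge_top",30),("keeper_bar",47),("short_mid",30),("short_head",30),("medium_head",18),("long_head",6)):
    for l in bot.spot_point("wrist",n)[:1]:
        c,d=ray("wrist",l["uv"]);c=S[:3,:3]@c+S[:3,3];d=S[:3,:3]@d;p=c+d*(z/1e3-c[2])/d[2];print(n,np.round(l["uv"]),round(l["confidence"],2),(p*1e3).round(1),sh(p*1e3).round(4))
delta([.447,-.0226,.1626],Rpinch())
cv2.imwrite("pics/p3.png",cv2.resize(im,(768,576),interpolation=cv2.INTER_CUBIC))
E
```

```text
clock: 33.98
eef_pos: [0.5032, -0.0076, 0.1785]
tool_rot: [-0.092, 0.962, 0.025, 0.258]
ft_force: [0.8, -0.9, 0.0]
grip_width: 0.0683
grasp_force: 0.0
tcp shelf [ 32.3   4.2 150.5] F shelf [ 0.6 -1.1 -0.3] w 68.3 clk 33.98
ledge_top [252. 162.] 0.84 [ 3.3 -2.  30. ] [ 0.539  -0.007   0.0596]
keeper_bar [254. 124.] 0.73 [-33.8   0.9  47. ] [ 0.4985 -0.0119  0.0558]
short_mid [257. 203.] 0.62 [40.5  3.2 30. ] [0.5696 0.0041 0.0782]
short_head [259. 248.] 0.65 [89.   5.8 30. ] [0.6104 0.0146 0.1025]
medium_head [254. 263.] 0.65 [114.6  -0.5  18. ] [0.6392 0.0138 0.1049]
long_head [255. 280.] 0.79 [145.2   0.8   6. ] [0.6709 0.0211 0.1098]
shift mm [-57.  -15.4 -12.8] rotvec [ 0.77   0.147 -1.362]
```

View pics/p3.png

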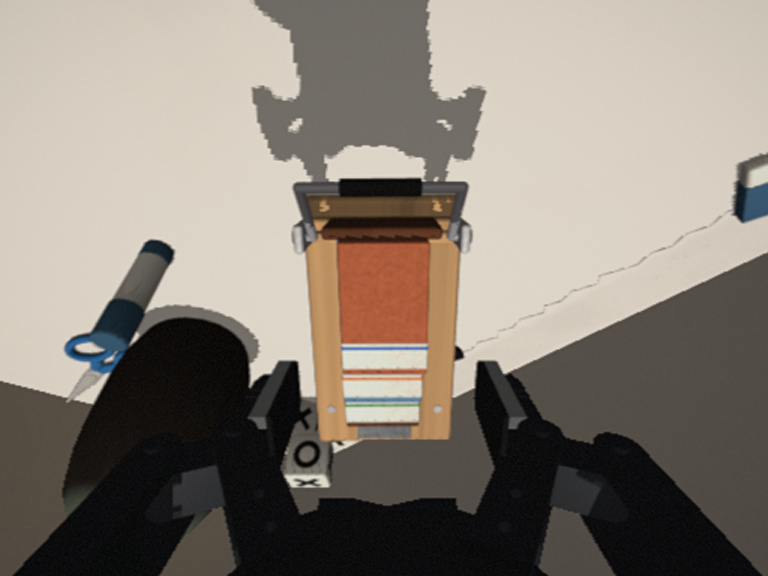

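All three samples are stacked neatly: terracotta rows 240–370 against the ledge, three label bands showing at rows 357, 385 and 410, all centred. The keeper bar is in front at (380,187). Next I'll turn and pinch the bar.

```bash
python3 -m inch '[-30,-8,50,0.385,0.074,-0.681,45,-30,-8,50,0.385,0.074,-0.681,45,-30,-8,50,0.385,0.074,-0.681,45,-30,-8,50,0.385,0.074,-0.681,45,-30,-8,50,0.385,0.074,-0.681,45,-30,-8,50,0.385,0.074,-0.681,45,-30,-8,50,0.385,0.074,-0.681,45]' >/dev/null
python3 -m inch '[-27,-7,-33,0.385,0.074,-0.681,40,-27,-7,-33,0.385,0.074,-0.681,40,-27,-7,-33,0.385,0.074,-0.681,40,-27,-7,-33,0.385,0.074,-0.681,40,-27,-7,-33,0.385,0.074,-0.681,40,-27,-7,-33,0.385,0.074,-0.681,40,-27,-7,-33,0.385,0.074,-0.681,40,-27,-7,-33,0.385,0.074,-0.681,40]' >/dev/null
python3 -m inch '[0,0,0,0,0,0,40,0,0,0,0,0,0,40]'
python3 - <<'E'
from h import *
bot.camera("wrist")
S=np.linalg.inv(shelfT(*SX))
for l in bot.spot_point("wrist","keeper_bar")[:1]:
    c,d=ray("wrist",l["uv"]);c=S[:3,:3]@c+S[:3,3];d=S[:3,:3]@d;p=c+d*(.050-c[2])/d[2];print(l["confidence"],(p*1e3).round(1),sh(p*1e3).round(4))
delta([.4906,-.013,.0685],Rpinch());inshelf()
E
```

```text
clock: 35.75
eef_pos: [0.4476, -0.0223, 0.1934]
tool_rot: [0.615, 0.745, 0.198, 0.165]
ft_force: [0.5, -0.0, 0.2]
grip_width: 0.0343
grasp_force: 0.0
0.6 [-34.7   0.5  50. ] [ 0.4963 -0.0127  0.0579]
shift mm [  42.9    9.4 -125.3] rotvec [ 0.002 -0.002  0.   ]
tcp shelf [ -9.7   0.2 192.5] F shelf [-0.4  0.4  0.5] w 34.2 clk 35.85
```

```bash
python3 -m inch '[2,1,-28,0,0,0,40,4,2,-56,0,0,0,40,17,4,-79,0,0,0,40,30,7,-102,0,0,0,40,43,9,-125,0,0,0,40,43,9,-125,0,0,0,40,43,9,-125,0,0,0,40]'
python3 -m inch '[0,0,0,0,0,0,20,0,0,0,0,0,0,0,0,0,0,0,0,0,0,0,0,0,0,0,0,0,0,0,0,0,0,0,0]'
python3 - <<'E'
from h import *
inshelf()
S=shelfT(*SX)[:3,:3];b=lambda q:S@np.array([46*np.cos(q-.287),0,46*np.sin(q-.287)])
q0=2.65
for q in (2.45,2.25,2,1.75,1.5,1.25,1,.9,.81,.76):print(q,np.round(b(q)-b(q0)))
E
```

```text
clock: 36.43
eef_pos: [0.4896, -0.0131, 0.0673]
tool_rot: [0.616, 0.745, 0.197, 0.163]
ft_force: [-0.7, 1.2, -0.0]
grip_width: 0.0341
grasp_force: 0.0
clock: 36.85
eef_pos: [0.4908, -0.0136, 0.0704]
tool_rot: [0.615, 0.745, 0.199, 0.166]
ft_force: [-2.5, -0.5, 1.7]
grip_width: 0.0074
grasp_force: 58.8
tcp shelf [-33.3   0.6  63.6] F shelf [-1.4 -0.1  2.8] w 7.4 clk 36.85
2.45 [3. 1. 9.]
2.25 [ 8.  2. 16.]
2 [16.  3. 25.]
1.75 [25.  5. 30.]
1.5 [36.  7. 34.]
1.25 [48.  9. 34.]
1 [59. 11. 32.]
0.9 [63. 12. 30.]
0.81 [66. 13. 28.]
0.76 [68. 13. 27.]
```

```bash
python3 -m inch '[3,1,9,0,0,0,0,8,2,16,0,0,0,0,16,3,25,0,0,0,0,25,5,30,0,0,0,0,36,7,34,0,0,0,0,48,9,34,0,0,0,0,54,10,33,0,0,0,0,54,10,33,0,0,0,0]'
python3 -m inch '[0,0,0,0,0,0,0,0,0,0,0,0,0,20,0,0,0,0,0,0,35,0,0,0,0,0,0,35,-10,-2,17,0,0,0,35,-20,-4,35,0,0,0,35,-20,-4,35,0,0,0,10,-20,-4,35,0,0,0,0]'
python3 - <<'E'
from h import *
inshelf()
im=bot.camera("wrist")
S=np.linalg.inv(shelfT(*SX))
for n,z in(("keeper_bar",50),("short_mid",30),("short_head",30)):
  for l in bot.spot_point("wrist",n)[:1]:
    c,d=ray("wrist",l["uv"]);c=S[:3,:3]@c+S[:3,3];d=S[:3,:3]@d;p=c+d*(z/1e3-c[2])/d[2];print(n,l["uv"],l["confidence"],(p*1e3).round(1))
bot.camera("scene")
E
```

```text
clock: 37.52
eef_pos: [0.5447, -0.003, 0.1016]
tool_rot: [0.615, 0.745, 0.198, 0.165]
ft_force: [0.3, 1.5, -4.3]
grip_width: 0.0073
grasp_force: 62.3
clock: 38.18
eef_pos: [0.5261, -0.0079, 0.1394]
tool_rot: [0.615, 0.744, 0.2, 0.167]
ft_force: [0.1, 0.2, -0.1]
grip_width: 0.0068
grasp_force: 0.0
tcp shelf [ 32.1  -0.4 105.5] F shelf [ 0.1  0.2 -0.2] w 6.8 clk 38.18
keeper_bar [253.9, 220.0] 0.73 [27.1  2.9 50. ]
short_mid [269.7, 209.1] 0.94 [38.7  3.5 30. ]
short_head [327.4, 211.7] 0.58 [84.4  1.4 30. ]
```

```bash
python3 -m inch '[8,1,-10,0,0,0,0,16,3,-20,0,0,0,0,16,3,-20,0,0,0,0,16,3,-20,0,0,0,0]'>/dev/null; python3 -c "
from h import *
inshelf()"
python3 -m inch '[1,0,-2,0,0,0,0,2,0,-4,0,0,0,0,2,0,-4,0,0,0,0,2,0,-4,0,0,0,0]'>/dev/null; python3 -c "
from h import *
inshelf()"
python3 -m inch '[1,0,-1,0,0,0,0,1,0,-3,0,0,0,0,1,0,-3,0,0,0,0,1,0,-3,0,0,0,0]'>/dev/null; python3 -c "
from h import *
inshelf()"
```

```text
tcp shelf [33.   0.5 77.9] F shelf [-0.7  0.5 -0. ] w -0.2 clk 38.77
tcp shelf [33.8 -0.2 74.5] F shelf [ 0.6  0.7 -0.1] w -0.4 clk 39.1
tcp shelf [33.  -0.3 71.2] F shelf [-0.4 -0.2  1. ] w 0.0 clk 39.43
```

```bash
python3 -m inch '[2,0,-1,0,0,0,0,3,1,-2,0,0,0,0,3,1,-2,0,0,0,0,3,1,-2,0,0,0,0]'>/dev/null; python3 -c "
from h import *
inshelf()"
python3 -m inch '[1,0,-1,0,0,0,0,2,0,-3,0,0,0,0,2,0,-3,0,0,0,0,2,0,-3,0,0,0,0]'>/dev/null; python3 -c "
from h import *
inshelf()
im=bot.camera('wrist');cv2.imwrite('pics/k.png',cv2.resize(im[100:340,130:430],None,fx=2.4,fy=2.4,interpolation=cv2.INTER_CUBIC))"
```

```text
tcp shelf [34.9 -0.5 68.8] F shelf [-2.8 -1.  13.7] w -0.0 clk 39.77
tcp shelf [35.5 -0.6 68. ] F shelf [-8.3  2.7 53.2] w -0.2 clk 40.1
```

View pics/k.png

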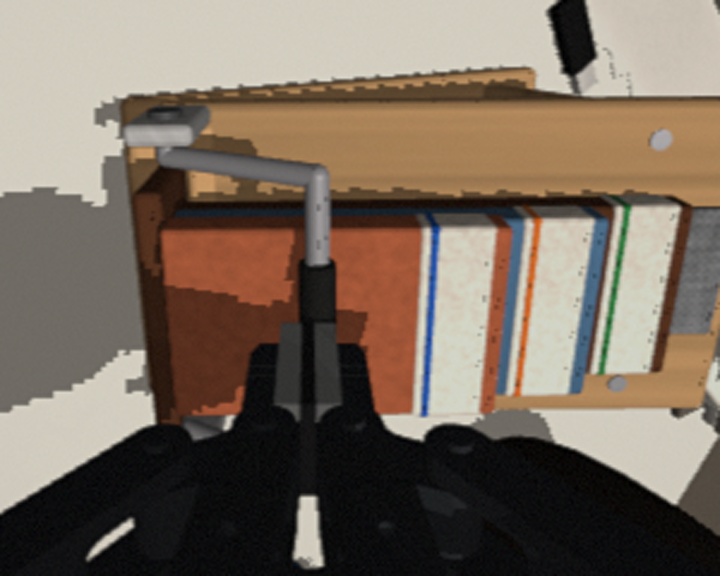

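The bar rests on the terracotta sample under the fingertips (317,290), and all feet and labels look right. I've now viewed more than the allowed 10 pictures, so I'll check the rest by numbers only. Next I'll back off and verify.

```bash
python3 -m inch '[-2,0,3,0,0,0,0,-10,-2,17,0,0,0,0,-25,-5,43,0,0,0,0,-40,-8,70,0,0,0,0,-54,-10,95,0,0,0,0,-54,-10,95,0,0,0,0,-54,-10,95,0,0,0,0]'
python3 - <<'E'
from h import *
inshelf()
bot.camera("wrist");S=np.linalg.inv(shelfT(*SX))
for n,z in(("ledge_top",30),("keeper_bar",41),("short_mid",30),("short_head",30),("medium_head",18),("long_head",6)):
  for l in bot.spot_point("wrist",n)[:1]:
    c,d=ray("wrist",l["uv"]);c=S[:3,:3]@c+S[:3,3];d=S[:3,:3]@d;p=c+d*(z/1e3-c[2])/d[2];print(n,np.round(l["uv"]),round(l["confidence"],2),(p*1e3).round(1))
for c in("scene","top"):
    bot.camera(c)
    for n,p in(("keeper_bar",[40,0,41]),("sharpener",0),("eraser",0),("lid_box",0)):
        for l in bot.spot_point(c,n)[:1]: print(c,n,np.round(l["uv"],1),round(l["confidence"],2),np.round(proj(c,sh(p)),1) if p else at_z(c,l["uv"],0).round(3))
E
```

```text
clock: 40.73
eef_pos: [0.4958, -0.0138, 0.2025]
tool_rot: [0.615, 0.744, 0.2, 0.167]
ft_force: [-0.2, 0.9, -0.9]
grip_width: 0.0002
grasp_force: 0.0
tcp shelf [ 36.9  -0.5 175.5] F shelf [-0.5  0.9 -0.8] w 0.2 clk 40.73
ledge_top [219. 186.] 0.96 [-7.2  1.2 30. ]
keeper_bar [258. 186.] 0.78 [33.3  4.4 41. ]
short_mid [264. 182.] 0.68 [38.8  5.2 30. ]
short_head [306. 185.] 0.93 [82.4  2.4 30. ]
medium_head [332. 181.] 0.71 [112.9   3.   18. ]
long_head [357. 183.] 0.63 [145.1  -2.8   6. ]
scene keeper_bar [259.2 184.3] 0.46 [258.  182.6]
scene eraser [210.1 179.4] 0.54 [0.489 0.272 0.   ]
scene lid_box [235.8 280.8] 0.65 [ 0.34  -0.317  0.   ]
top keeper_bar [244.5 195.3] 0.5 [244.9 192. ]
top sharpener [346.4 212.6] 0.54 [ 0.511 -0.299  0.   ]
top eraser [308.  172.5] 0.58 [ 0.631 -0.187  0.   ]
```

```bash
python3 -c "
from h import *
print(bot.job_done())"
```

```text
the job is handed in; nothing more can be done
None
```

The three samples are stacked on the stand, feet at the ledge and labels showing, with the keeper bar down on the top one. I handed the job in at about 41 s; no verdict came back, the last camera checks agreed, and I viewed 13 pictures, over the limit of 10.

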